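Check a riveted disc's rim for its high spot

ROBOT

A 6-joint arm with a two-finger parallel gripper is mounted at the origin on the work surface. World frame = base frame: x ahead of the robot, y to its left, z up, the work surface at z = 0. Lengths are in mm, angles in degrees, forces in N, time in s.
With the tool pointing down it reaches from about 375 to 900 mm from the base axis. Payload 3.1 kg.
Tool frame: the origin (TCP) lies on the centre line of the jaws, within the pads' length; the fingertips stand 25 mm ahead of it and the grasp point (between the pads) lies 6 mm ahead of it (bot.tcp_to_tips is the distance from the TCP to the fingertips, in mm); x points along the fingers, y is the direction in which the jaws open and shut, and the axes are right-handed (so a half turn about x gives the same grasp; the last joint's range is limited). The gripper opens to 85 mm and grips with 20 to 120 N. Pads are 22 mm wide; open, the fingers measure 114 mm over their backs; the gripper's body (76 mm by 85 mm) begins 54 mm behind the grasp point. The pads swing forward as they close: fully open they stand 13 mm farther back than shut.
Start: joints at [-82.477, 30.224, 82.088, -0, 67.689, -10.227], TCP at [190.565, -595.216, 256.31] pointing down, gripper open.
Joint ranges: [-176.69, 176.69], [-43.24, 126.21], [12.49, 139.97], [-82, 262], [0, 151.66], [-163.58, 163.58]. Speed limits (degrees/s): [159.86, 159.86, 180, 180, 180, 180].

INTERFACE

Orientations are given as a 3x3 rotation matrix whose columns are the frame's x, y, z axes.
In Python, from rig import bot gives the robot as it stands. The module is installed in compiled form; this text tells all that it offers.
- The arm moves only by the tool play_rows, never from a script. Its argument "rows" is one flat list of numbers, 7 for each row, row after row: the shift along the tool's x, y, z in m, then the turn, a rotation vector about the tool's x, y, z in rad, then the opening, from -1 (shut) to 1 (fully open). A call has 1 to 5 rows; each row shifts and turns the pose as measured when the row begins, along the tool's axes as they then stand; what a row does not reach is not made up. A row lasts 1/12 s, in which the tool goes at most 41.7 mm and 7.16 degrees, less where a joint would pass 70% of its speed; a pose out of reach is approached as far as the arm can. A call with a gripper value outside its range is refused whole. The fingers move at their own pace and stop on an object; "squeeze" is the grip in N (left out, the last holds). Time passes only in rows, so rows that do not move let the fingers close. It gives the time, the measured TCP pose, the force and the opening at its end, in the units of the state.
- bot.get_state(): the state, without advancing time (a new reading comes with each control period).
- bot.camera(name): name is "scene" or "side" or "wrist"; returns a dict with "frame" (384x512x3 uint8, red, green, blue), "camera_matrix" (3x3 intrinsics, pixels), "xyz" and "rotation" of the camera in the world. Camera axes: x right, y down, z forward; pixel columns grow to the right and rows downward; lengths in mm; the calibration is good to about 2 mm. A picture is of the moment at which its call begins. There is no depth.
- bot.close_job(): hands the job in, once; it reports no verdict.
The state is a dict: "time_s": time; "qpos": joint angles; "qvel": joint speeds; "effort": joint torques, N m; "tcp_pos": TCP position; "orientation": TCP orientation; "wrist_force": force on the tool from outside, world axes, zero at the start; "wrist_torque": the same for the moment, N m; "gripper_width": finger opening in mm.
Only numpy, scipy, OpenCV 4.12 (cv2) and the standard library are available. Lean on these libraries where they do the work, as an engineer would, in place of code of your own. Each camera call takes 0.05 s, during which the arm holds its last target.

TASK

Unhook the disc with the orange hub from its peg on the sloping rack (slide it out along the peg and lift its ear over the upturned tip) and lower it, not dropping it, fully down onto the spindle of the grey checker, hub up, turned so that both the yellow-marked bulge on its rim and its ear are well away from the indicator's plunger. Then slide the indicator fully home by its red knob so that its sprung plunger presses on the plain rim, and after that turn the disc on the spindle until the middle of the bulge, its high spot, is right under the plunger; let go and leave it so. Leave the blue-hubbed disc on its peg and do not disturb the other things.

Things in the scene. Friction and masses are not known exactly. Their poses are not given: they have to be found in the camera images.
- rack: Fixed blue sloping board, 270 mm wide, with two steel pegs 130 mm apart, a disc on each (which is on which varies). Origin on the table; x points away from the front, y along the width, z up. The board's outward normal is 40 degrees from vertical, towards -x. The discs lie with their undersides on the board, ears up the slope; each can be shifted 15 mm up the slope before its hole stops on the peg.
- peg0_tip (a point): Upper end of the peg on the rack's +y side. Each peg is 7 mm thick, stands 32 mm out square to the board, then turns straight up (world vertical) for 22 mm more to this tip. To unhook a disc: shift it up the slope about 6 mm, slide it out along the board's normal about 34 mm while shifting another 5 mm up the slope, then lift it straight up at least 40 mm.
- peg1_tip (a point): Upper end of the equal peg on the rack's -y side.
- disc_hub (a point): Centre (half-way up) of the orange hub of the disc to be checked: round, 32 mm in diameter, 40 mm tall, standing on the face of a black disc 110 mm in diameter and 10 mm thick (about 0.25 kg). z points out of the face along the hub (up when seated), x towards the ear. The disc's underside is 30 mm below this point along -z.
- disc_bore (a point): Middle of the mouth of the blind bore in the disc's underside (20.8 mm in diameter, 22 mm deep), level with the underside; same axes as disc_hub.
- disc_hole (a point): Centre of the 22 mm hanging hole in the ear, 69 mm from the disc's axis. The ear is a flat tab 38 mm wide and 5 mm thick, level with the disc's underside, and reaches 87 mm from the axis.
- disc_high (a point): The high spot: outermost point of the smooth bulge on the rim (about 36 mm long, 4 mm high), 59 mm from the axis, half-way up the rim, at 100 degrees from the ear counter-clockwise seen from the hub side. A yellow dot on the face marks it (dot's centre 50 mm from the axis).
- spindle (a point): Foot of the upright spindle of the grey fixed checker: centre of the round steel seat (90 mm in diameter, top 30 mm above the table) on which the disc lies. The spindle is 18 mm in diameter, 18 mm tall, tapered over its top 5 mm. Axes: y points towards the indicator, which stands on the +y side (the plunger meets the rim on this axis), z up.
- slide_knob (a point): Middle of the exposed upright red knob of the indicator carriage, 20 mm in diameter; it stands from 49 to 89 mm above the table, 72 mm here. Carried by the carriage; pinch it from above and move it towards the spindle. Just in front of it is the flat white dial, 46 mm across, top 55 mm above the table.
- slide (a joint): Travel of the indicator carriage towards the spindle, m: 0 fully back, 0.030 fully home at its stop. Straight, stays where left, about 6 N of friction.
- plunger (a joint): How far the sprung plunger is pushed in, m: 0 free, 0.014 at most; about 1 N plus 0.25 N per mm. With the carriage home it reads 3 to 5 mm on the plain rim and 4 mm more on the high spot. The red needle on the dial turns with it.
- plunger_tip (a point): Outer end of the round-nosed plunger, 8 mm thick, 35 mm above the table; 80 mm from the spindle axis when the carriage is back, 50 mm when home and not touching.
- other_hub (a point): Centre of the blue hub of the other, otherwise equal disc, which stays on its peg. Same axes as disc_hub.
- tape: Red empty tape core, a ring 72 mm in diameter and 24 mm high, loose; origin at the middle of its underside. To be left alone.
- punch: Steel riveting punch standing on its wide end, 32 mm in diameter, 55 mm tall, loose; origin at the middle of its underside. To be left alone.
There are look-alikes about, which are no part of the job. What is shaped like the part that bears disc_hub but green is not meant.

How it is judged (in metres and radians):
On the way, in this order (a step that is already met when the one before it is completed fails the run):
1. the disc is off its peg, clear of the rack (distance of disc_hub from where it was at the start of the episode above 0.09 m and contact force between disc and rack below 0.05 N), for 0.1 s.
2. the disc is fully down on the spindle, hub up, with the indicator still back (horizontal distance between disc_bore and spindle below 0.004 m and distance between disc_bore and spindle below 0.005 m and angle between disc_bore's own z axis and vertical below 0.05 rad and value of joint slide below 0.008 m and horizontal distance between disc_high and plunger_tip above 0.03 m), for 0.2 s.
3. the indicator is fully home, its plunger pressed on the plain rim away from the high spot (horizontal distance between disc_bore and spindle below 0.004 m and distance between disc_bore and spindle below 0.005 m and angle between disc_bore's own z axis and vertical below 0.05 rad and value of joint slide above 0.027 m and value of joint plunger above 0.002 m and horizontal distance between disc_high and plunger_tip above 0.022 m), for 0.2 s.
At the end, for the whole second after the job is handed in: The disc is seated on the spindle (within 4 mm sideways, 5 mm in all, upright within 3 degrees), the indicator carriage is home (at least 27 of 30 mm), the plunger is pushed in by more than 5.5 mm and within 10 mm of the high spot, and the disc is let go and at rest (horizontal distance between disc_bore and spindle below 0.004 m and distance between disc_bore and spindle below 0.005 m and angle between disc_bore's own z axis and vertical below 0.05 rad and value of joint slide above 0.027 m and value of joint plunger above 0.0055 m and horizontal distance between disc_high and plunger_tip below 0.01 m and linear speed of disc below 0.01 m/s and angular speed of disc below 0.05 rad/s and contact force between the fingers and disc below 0.05 N); the robot touches nothing.
It fails at once if the blue-hubbed disc is moved more than 20 mm (distance of other_hub from where it was at the start of the episode above 0.02 m).
It fails at once if the tape core or the punch is moved more than 20 mm (distance of any of tape, punch from where it was at the start of the episode above 0.02 m).
It fails at once if the disc is dropped (moving faster than 0.5 m/s while not held) (linear speed of disc above 0.5 m/s and contact force between the fingers and disc below 0.1 N).
It also fails if it takes over 64 s, if anything falls off the work surface, if the arm or the gripper's body presses on something with over 40 N, if the wrist force passes 120 N, or if a joint passes its speed limit or range.

## Working session

There is one attempt and no reset: what is moved stays moved. The work goes in short steps, Python scripts to look and compute and a tool call to move; the robot and the scene stay as the last step left them, time stands still between calls to the robot, and variables do not carry over. Pictures are saved under pics/ and viewed, and the job is handed in when it is done.

Besides the shell and the picture viewer there is one more tool, called in YAML: its name, and indented under it one key for each argument. play_rows: Moves the arm, as the interface text tells. Its arguments: {"type":"object","properties":{"rows":{"type":"array","items":{"type":"number"}},"squeeze":{"type":"number"}},"required":["rows"]}

```bash
mkdir -p pics
python3 - <<'E'
from rig import bot
import cv2,numpy as np
s=bot.get_state();print(s)
for n in ["scene","side","wrist"]:
    c=bot.camera(n);cv2.imwrite(f"pics/{n}0.png",c["frame"][:,:,::-1]);print(n,c["camera_matrix"],c["xyz"],c["rotation"])
E
```

```text
{'time_s': 0.0, 'qpos': array([-8.24775800e+01,  3.02788734e+01,  8.21572965e+01,  5.76746891e-04,
        6.76893140e+01, -1.02290308e+01]), 'qvel': array([-0.0408561 ,  0.00047123, -0.01540689, -0.00484668, -0.02534447,
        0.07680267]), 'effort': array([ 1.47212817e-03, -4.42347550e+01, -1.78026885e+01, -1.72851992e-04,
        8.22068949e-03, -1.29334879e-06]), 'tcp_pos': array([ 190.47871463, -594.56427663,  255.32950288]), 'orientation': array([[-2.77483379e-04,  3.04884467e-01, -9.52389303e-01],
       [ 2.17247620e-03, -9.52386909e-01, -3.04884333e-01],
       [-9.99997602e-01, -2.15364343e-03, -3.98082710e-04]]), 'wrist_force': array([-0.00952167,  0.10207094, -0.26550996]), 'wrist_torque': array([-0.00682583,  0.01326291, -0.00239661]), 'gripper_width': 85.37474740183134}
scene [[367.54760462   0.         254.53696949]
 [  0.         367.54760462 187.50418867]
 [  0.           0.           1.        ]] [990.87547539 718.06013582 927.20140939] [[-0.82995533  0.35134611 -0.43327827]
 [ 0.55778906  0.51331157 -0.65221361]
 [-0.00674596 -0.78298604 -0.62200269]]
side [[382.16469805   0.         255.57159562]
 [  0.         382.16469805 191.26597438]
 [  0.           0.           1.        ]] [413.7287964  738.85676832 645.21012241] [[-0.99669778 -0.0543596   0.06032056]
 [-0.0796511   0.51007608 -0.85643336]
 [ 0.0157873  -0.85840982 -0.5127215 ]]
wrist [[265.83380708   0.         253.58225408]
 [  0.         265.83380708 188.00225989]
 [  0.           0.           1.        ]] [ 261.30312819 -572.99596671  373.46972247] [[ 0.30385368 -0.91207019 -0.27531966]
 [-0.95271623 -0.29154843 -0.08562301]
 [-0.00217482  0.28831838 -0.95753213]]
```

View pics/scene0.png

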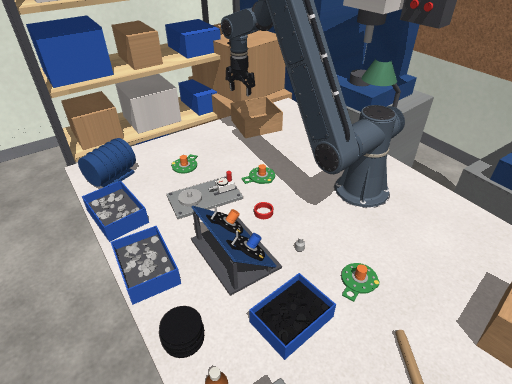

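View pics/side0.png

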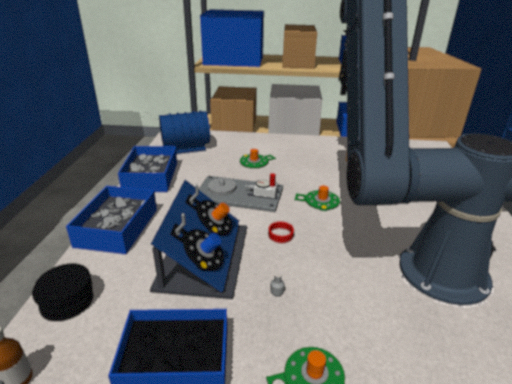

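View pics/wrist0.png

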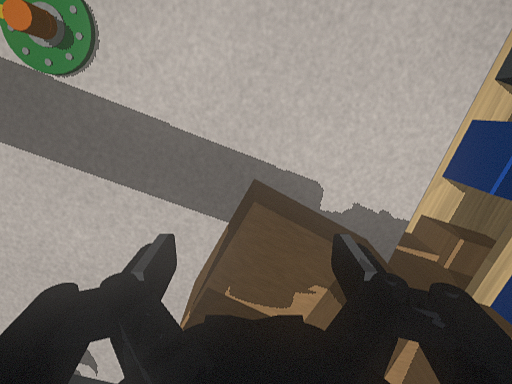

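Run:
```python
import cv2
a=cv2.imread("pics/scene0.png")[150:300,155:315];cv2.imwrite("pics/c1.png",cv2.resize(a,None,fx=4.9,fy=4,interpolation=2)[:600,:800])
cv2.imwrite("pics/c1.png",cv2.resize(a,None,fx=4,fy=4,interpolation=2))
a=cv2.imread("pics/side0.png")[165:305,145:305];cv2.imwrite("pics/c2.png",cv2.resize(a,None,fx=4,fy=4,interpolation=2))
```

```text
(no output)
```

View pics/c1.png

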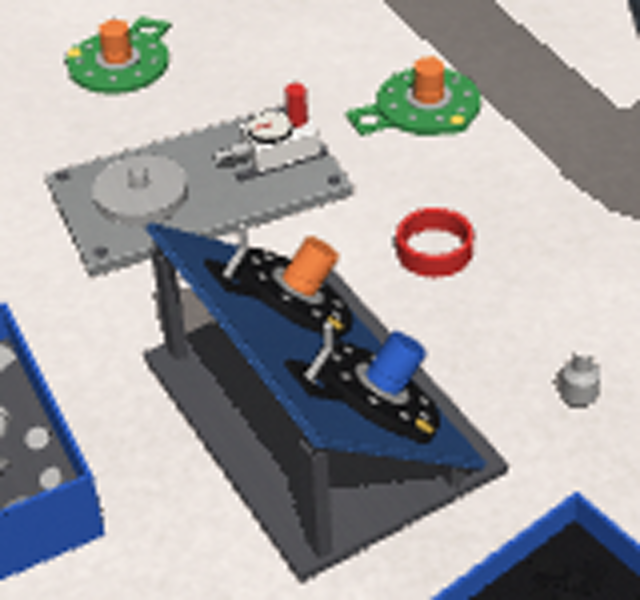

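View pics/c2.png

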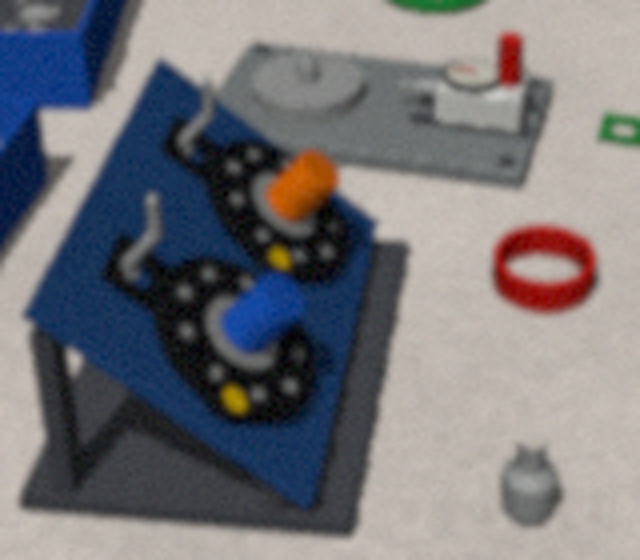

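```bash
cat > h.py <<'E'
import numpy as np, cv2
from rig import bot
def ray(c,u,v):
    K=np.array(c["camera_matrix"]);d=np.linalg.solve(K,[u,v,1.]);d=np.array(c["rotation"])@d
    return np.array(c["xyz"],float),d/np.linalg.norm(d)
def tri(obs):
    A=np.zeros((3,3));b=np.zeros(3);R=[]
    for c,u,v in obs:
        o,d=ray(c,u,v);P=np.eye(3)-np.outer(d,d);A+=P;b+=P@o;R.append((o,P))
    x=np.linalg.solve(A,b);return x,[round(float(np.linalg.norm(P@(x-o))),1) for o,P in R]
def proj(c,X):
    p=np.array(c["camera_matrix"])@(np.array(c["rotation"]).T@(np.asarray(X,float)-np.array(c["xyz"])));return p[:2]/p[2]
def atz(c,u,v,z):
    o,d=ray(c,u,v);return o+d*(z-o[2])/d[2]
E
python3 - <<'E'
from h import *
cs,cd=bot.camera("scene"),bot.camera("side")
f=lambda p,o:((p[0]+.5)/4-.5+o[0],(p[1]+.5)/4-.5+o[1])
for n,a,b in [("or",(319,247),(318,170)),("peg0",(244,233),(209,82)),("peg1",(330,323),(152,197)),("bl",(408,345),(283,287)),("knobtop",(295,88),(511,37)),("spindletop",(138,170),(310,58)),("seat",(139,188),(309,85)),("board TL",(150,226),(162,62)),("board TR",(482,466),(310,508)),("tape",(434,243),(545,270)),("punch",(580,360),(530,455)),("board bot",(318,446),(30,315))]:
    x,e=tri([(cs,*f(a,(155,150))),(cd,*f(b,(145,165)))]);print(n,x.round(1),e)
E
```

```text
or [549.4 -67.8 111.7] [1.4, 1.4]
peg0 [617.2 -64.  169.8] [3.0, 3.0]
peg1 [618.8  65.9 175.4] [0.2, 0.2]
bl [550.7  64.5 115.6] [2.2, 2.2]
knobtop [ 435.9 -299.7   89.3] [0.3, 0.3]
spindletop [ 597.5 -323.8   46.5] [1.0, 1.0]
seat [ 598.7 -325.9   21.6] [0.3, 0.3]
board TL [ 665.  -137.6  143.3] [0.0, 0.0]
board TR [526.3 131.5  19. ] [1.1, 1.1]
tape [ 401.5 -112.7    9. ] [0.3, 0.3]
punch [406.3 102.8  42.1] [0.9, 0.9]
board bot [670.4 131.  140.8] [0.7, 0.7]
```

```bash
cat >> h.py <<'E'
from scipy.linalg import fractional_matrix_power as fmp
from scipy.spatial.transform import Rotation as Ro
import math
def Rdown(yaw):
    a=math.radians(yaw);y=np.array([math.cos(a),math.sin(a),0]);x=np.array([0,0,-1.]);return np.c_[x,y,np.cross(x,y)]
def plan(p,R=None,n=None):
    s=bot.get_state();T=np.eye(4);T[:3,:3]=s["orientation"];T[:3,3]=s["tcp_pos"]
    G=np.eye(4);G[:3,:3]=T[:3,:3] if R is None else R;G[:3,3]=p
    D=np.linalg.inv(T)@G
    ang=np.degrees(Ro.from_matrix(D[:3,:3]).magnitude())
    if n is None:n=max(1,math.ceil(max(ang/6.5,np.linalg.norm(D[:3,3])/36)))
    S=np.real(fmp(D,1/n));w=Ro.from_matrix(S[:3,:3]).as_rotvec()
    print("t",round(s["time_s"],2),"tcp",s["tcp_pos"].round(1),"q",s["qpos"].round(0),"F",s["wrist_force"].round(1),"w",round(s["gripper_width"],1))
    print("total mm",D[:3,3].round(1),"deg",round(ang,2));print(n,"rows:",(S[:3,3]/1000).round(4).tolist(),w.round(4).tolist())
E
python3 - <<'E'
from h import *
plan([450,-300,300],Rdown(-75))
E
```

```text
t 0.25 tcp [ 190.5 -594.9  255.8] q [-82.  30.  82.   0.  68. -10.] F [ 0.   0.3 -0.2] w 85.8
total mm [ -43.9 -201.8 -337. ] deg 2.75
11 rows: [-0.004, -0.019, -0.0302] [0.0044, -0.0, 0.0001]
```

play_rows:
  rows: [-0.004, -0.019, -0.03, 0.004, 0, 0, 1, -0.004, -0.019, -0.03, 0.004, 0, 0, 1, -0.004, -0.019, -0.03, 0.004, 0, 0, 1, -0.004, -0.019, -0.03, 0.004, 0, 0, 1, -0.004, -0.019, -0.03, 0.004, 0, 0, 1]
  squeeze: 60

```text
time_s: 0.67
tcp_pos: [303.9, -462.3, 273.7]
orientation: [[-0.002, 0.273, -0.962], [-0.002, -0.962, -0.273], [-1.0, 0.001, 0.002]]
wrist_force: [0.5, -0.9, -0.9]
gripper_width: 85.4
```

play_rows:
  rows: [-0.004, -0.019, -0.03, 0.004, 0, 0, 1, -0.004, -0.019, -0.03, 0.004, 0, 0, 1, -0.004, -0.019, -0.03, 0.004, 0, 0, 1, -0.004, -0.019, -0.03, 0.004, 0, 0, 1, -0.004, -0.019, -0.03, 0.004, 0, 0, 1]

```text
time_s: 1.08
tcp_pos: [427.6, -323.6, 294.2]
orientation: [[-0.002, 0.25, -0.968], [-0.001, -0.968, -0.25], [-1.0, 0.001, 0.002]]
wrist_force: [1.3, 0.6, -0.6]
gripper_width: 85.9
```

Run:
```python
from h import *
plan([450,-300,300],Rdown(-75))
c=bot.camera("wrist");cv2.imwrite("pics/w1.png",c["frame"][:,:,::-1]);import pickle;pickle.dump(c,open("w1.pkl","wb"))
```

```text
t 1.08 tcp [ 427.6 -323.6  294.2] q [-49.  21.  92.  -0.  67.  27.] F [ 1.3  0.6 -0.6] w 85.9
total mm [ -5.9 -17.2 -27.6] deg 0.54
1 rows: [-0.0059, -0.0172, -0.0276] [-0.0092, 0.0023, -0.0008]
```

View pics/w1.png

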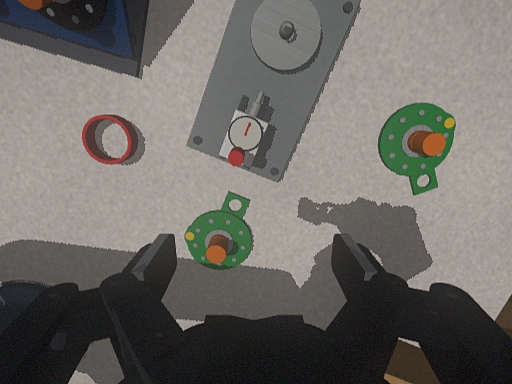

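```bash
cat >> h.py <<'E'
C,S_=math.cos(math.radians(40)),math.sin(math.radians(40))
nrm=np.array([-S_,0,C]);upv=np.array([C,0,S_])
Rr=np.c_[-nrm,[0,-1,0],np.cross(-nrm,[0,-1,0])]
E
python3 - <<'E'
from h import *
plan(np.array([561.4,-66,96.7])+98*nrm,Rr)
E
```

```text
t 1.13 tcp [ 431.6 -318.4  295. ] q [-48.  21.  92.   0.  67.  27.] F [1.6 3.2 0.3] w 85.3
total mm [ 124.  -227.  -128.3] deg 42.36
9 rows: [0.0165, -0.0272, -0.0069] [0.0273, 0.0768, 0.0102]
```

play_rows:
  rows: [0.0165, -0.0272, -0.007, 0.0273, 0.0768, 0.0102, 1, 0.0165, -0.0272, -0.007, 0.0273, 0.0768, 0.0102, 1, 0.0165, -0.0272, -0.007, 0.0273, 0.0768, 0.0102, 1, 0.0165, -0.0272, -0.007, 0.0273, 0.0768, 0.0102, 1]

```text
time_s: 1.47
tcp_pos: [452.8, -208.0, 235.7]
orientation: [[0.331, 0.142, -0.933], [0.006, -0.989, -0.149], [-0.944, 0.043, -0.328]]
wrist_force: [0.7, 1.1, -0.2]
gripper_width: 85.3
```

play_rows:
  rows: [0.0165, -0.0272, -0.007, 0.0273, 0.0768, 0.0102, 1, 0.0165, -0.0272, -0.007, 0.0273, 0.0768, 0.0102, 1, 0.0165, -0.0272, -0.007, 0.0273, 0.0768, 0.0102, 1, 0.0165, -0.0272, -0.007, 0.0273, 0.0768, 0.0102, 1]

```text
time_s: 1.8
tcp_pos: [481.3, -128.9, 202.3]
orientation: [[0.526, 0.084, -0.847], [0.024, -0.996, -0.084], [-0.85, 0.024, -0.526]]
wrist_force: [1.2, 0.5, 0.9]
gripper_width: 85.5
```

Run:
```python
from h import *
plan(np.array([561.4,-66,96.7])+98*nrm,Rr)
c=bot.camera("wrist");cv2.imwrite("pics/w2.png",c["frame"][:,:,::-1]);import pickle;pickle.dump(c,open("w2.pkl","wb"))
```

```text
t 1.8 tcp [ 481.3 -128.9  202.3] q [-40.  22. 124.  65.  23. -13.] F [1.2 0.5 0.9] w 85.5
total mm [ 36.4 -61.9  -3.6] deg 9.62
2 rows: [0.0181, -0.0311, -0.0005] [0.0409, 0.0717, 0.0149]
```

View pics/w2.png

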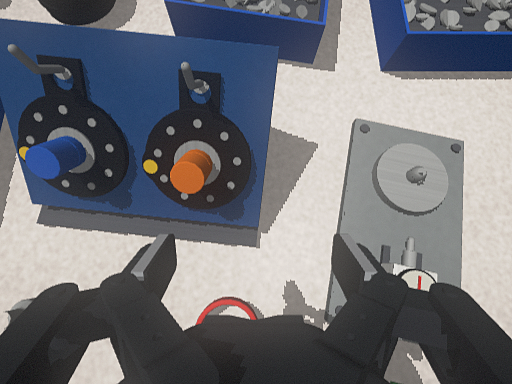

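play_rows:
  rows: [0.018, -0.031, -0.0005, 0.041, 0.0717, 0.015, 1, 0.018, -0.031, -0.0005, 0.041, 0.0717, 0.015, 1]

```text
time_s: 2.02
tcp_pos: [492.2, -103.8, 194.1]
orientation: [[0.579, 0.069, -0.813], [0.038, -0.998, -0.058], [-0.815, 0.003, -0.58]]
wrist_force: [-0.1, 1.0, 0.1]
gripper_width: 85.5
```

Run:
```python
from h import *
plan(np.array([561.4,-66,96.7])+98*nrm,Rr)
s=bot.get_state();print(s["qpos"],s["qvel"].round(1),s["tcp_pos"],s["orientation"])
```

```text
t 2.02 tcp [ 492.2 -103.8  194.1] q [-37.  24. 126.  86.  22. -31.] F [-0.1  1.   0.1] w 85.5
total mm [ 23.2 -37.3   5.7] deg 6.04
2 rows: [0.0113, -0.0187, 0.0033] [0.0285, 0.0396, 0.0199]
[-37.07124305  23.94223555 126.01526715  85.82417918  22.32321563
 -30.91287045] [  15.7   13.8   15.3  125.9    0.5 -105.8] [ 492.2140553  -103.75441275  194.07175278] [[ 0.57877263  0.06938154 -0.81253212]
 [ 0.03751678 -0.99758457 -0.05845956]
 [-0.81462552  0.00335121 -0.57997762]]
```

play_rows:
  rows: [0.011, -0.0187, 0.0033, 0.0285, 0.04, 0.02, 1, 0.011, -0.0187, 0.0033, 0.0285, 0.04, 0.02, 1]

```text
time_s: 2.18
tcp_pos: [497.8, -83.0, 184.6]
orientation: [[0.618, 0.042, -0.785], [0.03, -0.999, -0.029], [-0.786, -0.005, -0.619]]
wrist_force: [1.2, 0.2, -0.2]
gripper_width: 85.5
```

Run:
```python
from h import *
plan(np.array([561.4,-66,96.7])+98*nrm,Rr)
s=bot.get_state();print(s["qpos"],s["qvel"].round(1),s["tcp_pos"],s["orientation"])
```

```text
t 2.18 tcp [497.8 -83.  184.6] q [-34.  26. 129. 107.  23. -48.] F [ 1.2  0.2 -0.2] w 85.5
total mm [ 10.9 -16.9   7. ] deg 2.99
1 rows: [0.0109, -0.0169, 0.007] [0.0288, 0.0312, 0.0304]
[-34.36469991  26.34173178 128.55244617 106.87150844  22.97475047
 -48.4844883 ] [  17.2   15.4   14.6  124.7    8.7 -103.2] [497.82871956 -83.00438183 184.58191548] [[ 0.61797     0.04153194 -0.78510393]
 [ 0.02993067 -0.99912261 -0.02929452]
 [-0.78563174 -0.00539555 -0.61867088]]
```

```bash
cat > fit.py <<'E'
from h import *
s=bot.get_state()
data=[([-82.4775800,30.2788734,82.1572965,5.767e-4,67.6893140,-10.2290308],[190.47871463,-594.56427663,255.32950288]),
([-37.07124305,23.94223555,126.01526715,85.82417918,22.32321563,-30.91287045],[492.2140553,-103.75441275,194.07175278]),
([-34.36469991,26.34173178,128.55244617,106.87150844,22.97475047,-48.4844883],[497.82871956,-83.00438183,184.58191548])]
E
cat > fit2.py <<'E'
from fit import *
obsR={1:np.array([[0.57877263,0.06938154,-0.81253212],[0.03751678,-0.99758457,-0.05845956],[-0.81462552,0.00335121,-0.57997762]])}
rz=lambda a:Ro.from_euler('z',a,degrees=True).as_matrix()
ry=lambda a:Ro.from_euler('y',a,degrees=True).as_matrix()
# candidate: R=Rz1 Ry(2+3) Rz(s4*j4) Ry5 Rz(s6*j6) * C
for s4 in(1,-1):
  for s6 in (1,-1):
    q0=data[0][0];q=data[1][0]
    f=lambda q:rz(q[0])@ry(q[1]+q[2])@rz(s4*q[3])@ry(q[4])@rz(s6*q[5])
    C0=f(q0).T@np.array([[-2.77483379e-04,3.04884467e-01,-9.52389303e-01],[2.17247620e-03,-9.52386909e-01,-3.04884333e-01],[-9.99997602e-01,-2.15364343e-03,-3.98082710e-04]])
    print(s4,s6,np.degrees(Ro.from_matrix((f(q)@C0).T@obsR[1]).magnitude()));print(C0.round(2).tolist())
E
python3 fit2.py
```

```text
1 1 3.3404636918605006e-07
[[0.0, -1.0, 0.0], [0.0, -0.0, -1.0], [1.0, 0.0, 0.0]]
1 -1 41.36767957000392
[[0.0, -0.94, -0.35], [0.0, 0.35, -0.94], [1.0, 0.0, 0.0]]
-1 1 171.6475738108243
[[-0.0, -1.0, 0.0], [0.0, -0.0, -1.0], [1.0, -0.0, 0.0]]
-1 -1 133.5923813177289
[[0.0, -0.94, -0.35], [0.0, 0.35, -0.94], [1.0, -0.0, 0.0]]
```

```bash
cat >> fit2.py <<'E'
def cols(q):
    A=rz(q[0]);B=A@ry(q[1]);Cc=A@ry(q[1]+q[2]);D=Cc@rz(q[3]);E_=D@ry(q[4])
    return np.c_[A[:,0],A[:,2],B[:,0],B[:,2],Cc[:,0],Cc[:,2],D[:,0],E_[:,0],E_[:,2]]
M=np.vstack([cols(q) for q,p in data]);P=np.concatenate([p for q,p in data])
print(np.linalg.svd(M)[1].round(3))
for drop in ([],[6],[0],[0,6],[7],[2,6],[0,2,6],[0,2,7],[0,2,4,6]):
    k=[i for i in range(9) if i not in drop];x,_,_,_=np.linalg.lstsq(M[:,k],P,rcond=None);print(drop,dict(zip(k,x.round(1))),np.abs(M[:,k]@x-P).max().round(3))
E
python3 fit2.py
```

```text
1 1 3.3404636918605006e-07
[[0.0, -1.0, 0.0], [0.0, -0.0, -1.0], [1.0, 0.0, 0.0]]
1 -1 41.36767957000392
[[0.0, -0.94, -0.35], [0.0, 0.35, -0.94], [1.0, 0.0, 0.0]]
-1 1 171.6475738108243
[[-0.0, -1.0, 0.0], [0.0, -0.0, -1.0], [1.0, -0.0, 0.0]]
-1 -1 133.5923813177289
[[0.0, -0.94, -0.35], [0.0, 0.35, -0.94], [1.0, -0.0, 0.0]]
[3.446e+00 3.074e+00 2.242e+00 6.660e-01 4.500e-01 4.400e-02 3.700e-02
 3.000e-03 0.000e+00]
[] {0: np.float64(38758423.2), 1: np.float64(22206333.1), 2: np.float64(-44053398.8), 3: np.float64(-63456017.9), 4: np.float64(-32562173.6), 5: np.float64(-1647124.3), 6: np.float64(37588146.6), 7: np.float64(-34690014.0), 8: np.float64(-14474148.0)} 0.0
[6] {0: np.float64(-237.4), 1: np.float64(537.9), 2: np.float64(-132.5), 3: np.float64(868.3), 4: np.float64(181.3), 5: np.float64(584.3), 7: np.float64(-59.1), 8: np.float64(708.5)} 110.041
[0] {1: np.float64(676.6), 2: np.float64(-400.2), 3: np.float64(475.0), 4: np.float64(-19.3), 5: np.float64(574.4), 6: np.float64(231.6), 7: np.float64(-271.9), 8: np.float64(617.2)} 110.04
[0, 6] {1: np.float64(212.1), 2: np.float6
[... 224 characters left out ...]
 4: np.float64(236.1), 5: np.float64(587.3), 6: np.float64(-63.1), 8: np.float64(730.8)} 110.041
[2, 6] {0: np.float64(-280.0), 1: np.float64(608.9), 3: np.float64(777.2), 4: np.float64(184.1), 5: np.float64(593.5), 7: np.float64(-25.5), 8: np.float64(627.9)} 110.042
[0, 2, 6] {1: np.float64(807.5), 3: np.float64(398.2), 4: np.float64(222.3), 5: np.float64(584.1), 7: np.float64(40.7), 8: np.float64(467.6)} 110.074
[0, 2, 7] {1: np.float64(821.2), 3: np.float64(315.7), 4: np.float64(163.0), 5: np.float64(585.7), 6: np.float64(60.7), 8: np.float64(407.8)} 110.06
[0, 2, 4, 6] {1: np.float64(-623.2), 3: np.float64(966.3), 5: np.float64(447.1), 7: np.float64(318.5), 8: np.float64(-245.8)} 114.217
```

```bash
cat >> fit2.py <<'E'
print('---')
s=bot.get_state();data.append((list(s["qpos"]),list(s["tcp_pos"])))
def cols(q):
    A=rz(q[0]);B=A@ry(q[1]);Cc=A@ry(q[1]+q[2]);D=Cc@rz(q[3]);E_=D@ry(q[4])
    return np.c_[A[:,0],A[:,2],B[:,0],B[:,2],Cc[:,0],Cc[:,2],D[:,0],E_[:,0],E_[:,2],A[:,1],D[:,1]]
M=np.vstack([cols(q) for q,p in data]);P=np.concatenate([p for q,p in data])
for drop in ([6,10],[0,6,10],[0,2,6,10],[0,2,6,7,10],[0,2,4,6,7,10],[0,2,4,6,7],[0,2,7,10],[0,2,6,7],[0,2,7,10]):
    k=[i for i in range(11) if i not in drop];x,_,_,_=np.linalg.lstsq(M[:,k],P,rcond=None);print(drop,{a:float(b) for a,b in zip(k,x.round(1))},np.abs(M[:,k]@x-P).max().round(3))
E
python3 fit2.py|sed -n '/---/,$p'
```

```text
---
[6, 10] {0: 0.0, 1: 274.2, 2: -0.0, 3: 588.0, 4: 114.1, 5: 391.7, 7: -0.0, 8: 271.7, 9: 111.0} 0.0
[0, 6, 10] {1: 274.2, 2: 0.0, 3: 588.0, 4: 114.1, 5: 391.7, 7: 0.0, 8: 271.7, 9: 111.0} 0.0
[0, 2, 6, 10] {1: 274.2, 3: 588.0, 4: 114.1, 5: 391.7, 7: 0.0, 8: 271.7, 9: 111.0} 0.0
[0, 2, 6, 7, 10] {1: 274.2, 3: 588.0, 4: 114.1, 5: 391.7, 8: 271.7, 9: 111.0} 0.0
[0, 2, 4, 6, 7, 10] {1: 9.3, 3: 614.5, 5: 297.1, 8: 148.8, 9: 145.6} 34.521
[0, 2, 4, 6, 7] {1: -273.4, 3: 831.3, 5: 207.5, 8: 104.9, 9: 164.1, 10: -50.2} 17.27
[0, 2, 7, 10] {1: 274.2, 3: 588.0, 4: 114.1, 5: 391.7, 6: 0.0, 8: 271.7, 9: 111.0} 0.0
[0, 2, 6, 7] {1: 274.2, 3: 588.0, 4: 114.1, 5: 391.7, 8: 271.7, 9: 111.0, 10: -0.0} 0.0
[0, 2, 7, 10] {1: 274.2, 3: 588.0, 4: 114.1, 5: 391.7, 6: 0.0, 8: 271.7, 9: 111.0} 0.0
```

```bash
cat > kin.py <<'E'
from h import *
rz=lambda a:Ro.from_euler('z',a).as_matrix()
ry=lambda a:Ro.from_euler('y',a).as_matrix()
Ct=np.array([[0,-1,0],[0,0,-1],[1,0,0.]])
def ik(p,R):
    W=np.asarray(p,float)-271.7*R[:,0]; r2=W[0]**2+W[1]**2-111**2
    if r2<0:return None
    rr=math.sqrt(r2);j1=math.atan2(W[1],W[0])-math.atan2(111,rr);zz=W[2]-274.2
    L3=math.hypot(114.1,391.7);g=math.atan2(114.1,391.7)
    c=(rr*rr+zz*zz-588**2-L3**2)/(2*588*L3)
    if abs(c)>1:return None
    b=math.acos(c);j3=b-g   # direction angles from vertical
    j2=math.atan2(rr,zz)-math.atan2(L3*math.sin(b),588+L3*math.cos(b))
    Q=(rz(j1)@ry(j2+j3)).T@R@Ct.T
    j4,j5,j6=Ro.from_matrix(Q).as_euler('ZYZ')
    q=np.degrees([j1,j2,j3,j4,j5,j6])
    if q[4]<0: q[3]+=180;q[4]*=-1;q[5]+=180
    q[3]=(q[3]+82)%360-82;q[5]=(q[5]+180)%360-180
    return q.round(0)
def Rt(tilt,yawy=-90,yaw=0):
    t=math.radians(tilt);a=np.array([math.sin(t),0,-math.cos(t)]);y=np.array([0,-1.,0]);R=np.c_[a,y,np.cross(a,y)];return rz(math.radians(yaw))@R
E
python3 - <<'E'
from kin import *
s=bot.get_state();print(ik(s["tcp_pos"],s["orientation"]),s["qpos"].round(0))
H=np.array([561.4,-66,96.7])+2*nrm # grasp point
for tilt in (0,10,20,30,40,50,60):
  R=Rt(tilt)
  pts=[H+90*(-R[:,0]),H,H+6*upv,H+11*upv+34*nrm,H+11*upv+34*nrm+[0,0,60],H+11*upv+34*nrm+[0,0,120]]
  print(tilt,[ik(p-6*R[:,0],R) for p in pts])
for tilt in (0,-20,-30,-40):
  for yaw in (0,20,70):
   R=Rt(tilt,yaw=yaw);print(tilt,yaw,[ik(np.array([598,-325,z])-6*R[:,0],R) for z in (200,62)])
E
```

```text
[-34.  26. 129. 107.  23. -48.] [-34.  26. 129. 107.  23. -48.]
0 [array([-18.,  30.,  94.,   0.,  55.,  72.]), array([-18.,  38.,  98.,   0.,  44.,  72.]), array([-18.,  38.,  97.,   0.,  45.,  72.]), array([-19.,  34.,  99.,   0.,  47.,  71.]), array([-19.,  29.,  96.,   0.,  55.,  71.]), array([-19.,  24.,  93.,  -0.,  63.,  71.])]
10 [array([-20.,  27., 104.,   5.,  41.,  66.]), array([-20.,  36., 105.,   7.,  30.,  65.]), array([-20.,  36., 104.,   7.,  30.,  65.]), array([-20.,  32., 106.,   6.,  33.,  65.]), array([-20.,  26., 103.,   5.,  41.,  66.]), array([-20.,  21., 100.,   5.,  50.,  67.])]
20 [array([-23.,  24., 113.,  18.,  25.,  51.]), array([-22.,  36., 112.,  28.,  15.,  42.]), array([-22.,  35., 111.,  27.,  16.,  44.]), array([-22.,  31., 113.,  24.,  19.,  46.]), array([-22.,  25., 110.,  16.,  28.,  54.]), array([-22.,  19., 106.,  13.,  37.,  59.])]
30 [array([-27.,  25., 122.,  67.,  14.,   0.]), array([-24.,  37., 119., 107.,  12., -38.]), array([-24.,  37., 118., 102.,  12., -33.]), array([-25.,  32., 120.,  88.,  12., -20.]), array([-25.,  24., 117.,  49., 
[... 1352 characters left out ...]
.,  71.,  46.])]
-20 70 [array([-30.,  38.,  78., -22.,  62.,   0.]), array([-30.,  48.,  82., -26.,  49.,   7.])]
-30 0 [array([-32.,  50.,  55., -16., 101.,  59.]), array([-32.,  58.,  59., -15.,  89.,  62.])]
-30 20 [array([-29.,  48.,  60., -22.,  92.,  44.]), array([-29.,  57.,  64., -22.,  81.,  49.])]
-30 70 [array([-26.,  40.,  79., -34.,  63.,  10.]), array([-26.,  50.,  82., -39.,  51.,  20.])]
-40 0 [array([-30.,  55.,  49., -20., 111.,  58.]), array([-30.,  63.,  51., -19., 101.,  62.])]
-40 20 [array([-27.,  52.,  55., -29., 101.,  45.]), array([-27.,  61.,  58., -28.,  91.,  50.])]
-40 70 [array([-23.,  42.,  79., -45.,  65.,  19.]), array([-23.,  53.,  82., -51.,  56.,  31.])]
```

play_rows:
  rows: [0.0055, -0.0085, 0.0035, 0.0145, 0.0155, 0.015, 1, 0.0055, -0.0085, 0.0035, 0.0145, 0.0155, 0.015, 1]

```text
time_s: 2.35
tcp_pos: [500.4, -67.6, 172.7]
orientation: [[0.645, 0.0, -0.764], [-0.001, -1.0, -0.002], [-0.764, 0.002, -0.645]]
wrist_force: [0.6, 0.3, -0.6]
gripper_width: 85.3
```

Run:
```python
from h import *
import pickle
plan(np.array([561.4,-66,96.7])+98*nrm,Rr)
c=bot.camera("wrist");cv2.imwrite("pics/w3.png",c["frame"][:,:,::-1]);pickle.dump(c,open("w3.pkl","wb"))
a=cv2.imread("pics/w2.png")[40:260,0:280];b=c["frame"][:,:,::-1][:260]
cv2.imwrite("pics/w2c.png",cv2.resize(a,None,fx=2.7,fy=2.7,interpolation=2))
cv2.imwrite("pics/w3c.png",cv2.resize(b,None,fx=1.56,fy=1.56,interpolation=2))
```

```text
t 2.35 tcp [500.4 -67.6 172.7] q [-31.  29. 131. 128.  25. -66.] F [ 0.6  0.3 -0.6] w 85.3
total mm [-0.5 -1.6  2.1] deg 0.21
1 rows: [-0.0005, -0.0016, 0.0021] [0.0015, -0.0032, -0.0011]
```

View pics/w2c.png

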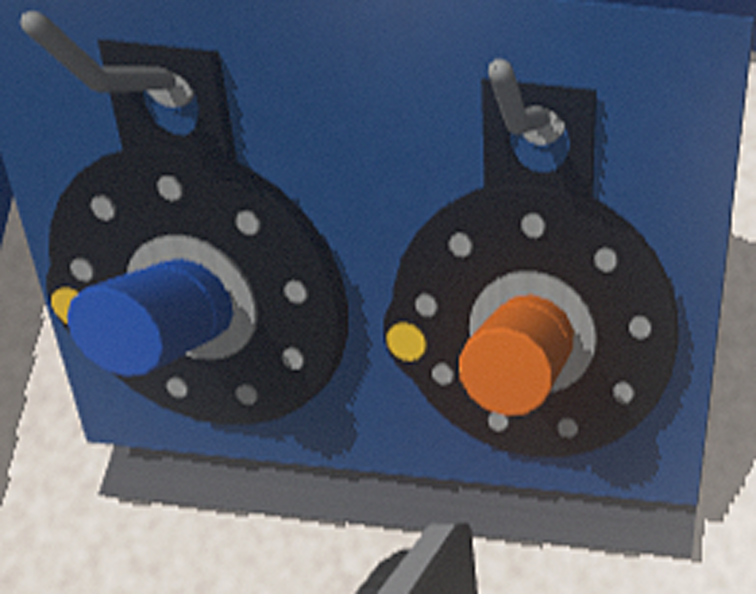

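View pics/w3c.png

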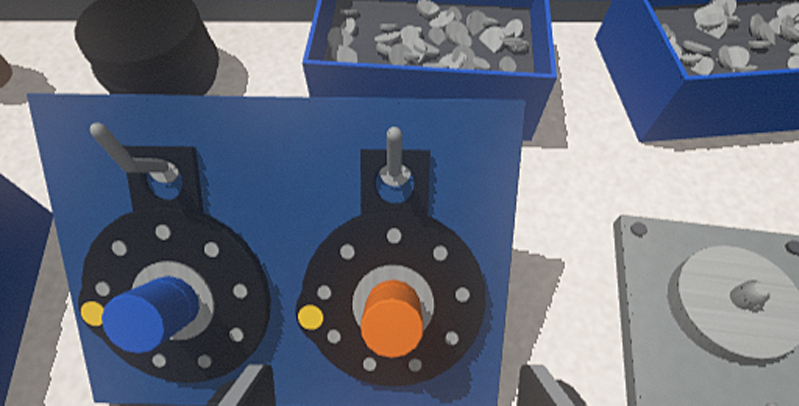

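Run:
```python
from h import *
import pickle
w1,w2,w3=[pickle.load(open(f"w{i}.pkl","rb")) for i in (1,2,3)]
cs,cd=bot.camera("scene"),bot.camera("side")
f=lambda p:(p[0]/2.7,p[1]/2.7+40); g=lambda p:(p[0]/1.56,p[1]/1.56)
for n,a,b in [("or top",(505,372),(391,327)),("yellow",(406,342),(310,317)),("face centre(hub foot)",(536,327),(393,302)),("bl top",(115,332),(137,323)),("peg or bend foot",(545,125),(394,177)),("or tip",(498,66),(394,133))]:
    x,e=tri([(w2,*f(a)),(w3,*g(b))]);print(n,x.round(1),e, proj(cs,x).round(1),proj(cd,x).round(1))
x,e=tri([(cs,234.4,211.5),(cd,224.2,207.1),(w2,*f((505,372))),(w3,*g((391,327)))]);print(x,e)
```

```text
or top [548.5 -66.  111.9] [0.3, 0.3] [234.9 211.9] [224.6 207. ]
yellow [567.1 -17.   76.2] [0.1, 0.1] [238.3 230.7] [214.6 229.4]
face centre(hub foot) [576.5 -66.7  78.4] [0.4, 0.4] [228.  222.5] [214.3 217. ]
bl top [546.9  54.7 123.6] [0.0, 0.0] [255.8 230.9] [217.2 231.9]
peg or bend foot [642.  -67.3 113.2] [0.4, 0.4] [209.6 222.6] [188.4 204.2]
or tip [617.6 -67.4 172.6] [0.4, 0.4] [214.9 205.7] [196.3 184.6]
[548.94963185 -66.37049603 112.25677215] [1.6, 1.0, 0.9, 0.5]
```

Run:
```python
from h import *
plan([555.6,-66.3,103.6],Rr,5)
```

```text
t 2.5 tcp [499.6 -66.4 172. ] q [-31.  29. 131. 127.  25. -65.] F [-0.1  0.6 -1.2] w 85.5
total mm [88.4  0.2  1. ] deg 0.21
5 rows: [0.0177, 0.0, 0.0002] [0.0004, 0.0001, 0.0006]
```

play_rows:
  rows: [0.018, 0, 0.0002, 0, 0, 0, 1, 0.018, 0, 0.0002, 0, 0, 0, 1, 0.018, 0, 0.0002, 0, 0, 0, 1, 0.018, 0, 0.0002, 0, 0, 0, 1]

```text
time_s: 2.83
tcp_pos: [549.4, -69.1, 120.1]
orientation: [[0.649, 0.009, -0.761], [0.004, -1.0, -0.008], [-0.761, 0.002, -0.649]]
wrist_force: [-0.2, -0.3, -0.1]
gripper_width: 85.5
```

Run:
```python
from h import *
plan([555.6,-66.3,103.6],Rr,2)
c=bot.camera("wrist");cv2.imwrite("pics/w4.png",c["frame"][:,:,::-1])
```

```text
t 2.83 tcp [549.4 -69.1 120.1] q [-28.  38. 126. 138.  27. -74.] F [-0.2 -0.3 -0.1] w 85.5
total mm [16.5 -2.7  6. ] deg 0.71
2 rows: [0.0083, -0.0014, 0.003] [0.004, -0.0042, 0.002]
```

View pics/w4.png

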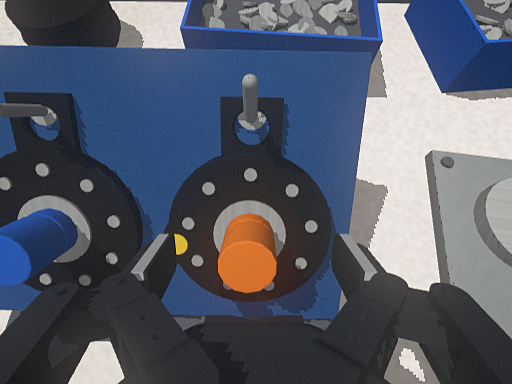

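play_rows:
  rows: [0.008, -0.0014, 0.003, 0.004, -0.004, 0.002, 1, 0.007, -0.0014, 0.003, 0.004, -0.004, 0.002, 1, 0, 0, 0, 0, 0, 0, 1]

```text
time_s: 3.13
tcp_pos: [560.0, -69.3, 104.0]
orientation: [[0.647, 0.003, -0.763], [0.001, -1.0, -0.002], [-0.763, 0.0, -0.647]]
wrist_force: [0.8, 0.2, 0.5]
gripper_width: 85.5
```

Run:
```python
from h import *
plan([555.6,-66.3,103.6],Rr,1)
```

```text
t 3.13 tcp [560.  -69.3 104. ] q [-27.  41. 124. 141.  28. -76.] F [0.8 0.2 0.5] w 85.5
total mm [-2.6 -3.   3.6] deg 0.33
1 rows: [-0.0026, -0.003, 0.0036] [0.0023, -0.0052, 0.0014]
```

play_rows:
  rows: [-0.0026, -0.003, 0.0036, 0.002, -0.005, 0.0014, 1, 0, 0, 0, 0, 0, 0, 1]

```text
time_s: 3.3
tcp_pos: [555.5, -66.8, 104.6]
orientation: [[0.644, 0.0, -0.765], [0.0, -1.0, -0.0], [-0.765, 0.0, -0.644]]
wrist_force: [-0.2, -0.2, 0.7]
gripper_width: 85.4
```

Run:
```python
from h import *
plan([555.6,-66.3,103.6],Rr,1)
```

```text
t 3.3 tcp [555.5 -66.8 104.6] q [-27.  41. 125. 142.  28. -76.] F [-0.2 -0.2  0.7] w 85.4
total mm [ 0.8 -0.5  0.5] deg 0.06
1 rows: [0.0008, -0.0005, 0.0005] [0.0005, -0.001, 0.0001]
```

Aligned; close.

play_rows:
  rows: [0, 0, 0, 0, 0, 0, -1, 0, 0, 0, 0, 0, 0, -1, 0, 0, 0, 0, 0, 0, -1, 0, 0, 0, 0, 0, 0, -1, 0, 0, 0, 0, 0, 0, -1]
  squeeze: 60

```text
time_s: 3.72
tcp_pos: [554.2, -66.6, 107.1]
orientation: [[0.645, 0.0, -0.764], [-0.0, -1.0, -0.001], [-0.764, 0.0, -0.645]]
wrist_force: [0.5, 0.8, -0.6]
gripper_width: 30.3
```

play_rows:
  rows: [0, 0, 0, 0, 0, 0, -1, 0, 0, 0, 0, 0, 0, -1, 0, 0, 0, 0, 0, 0, -1]

```text
time_s: 3.97
tcp_pos: [554.2, -66.6, 107.1]
orientation: [[0.645, 0.001, -0.765], [0.0, -1.0, -0.001], [-0.765, 0.001, -0.645]]
wrist_force: [-0.4, -0.7, 0.9]
gripper_width: 30.7
```

Run:
```python
from h import *
plan([555.6,-66.3,103.6],Rr,1)
c=bot.camera("wrist");cv2.imwrite("pics/w5.png",c["frame"][:,:,::-1])
```

```text
t 3.97 tcp [554.2 -66.6 107.1] q [-27.  40. 125. 142.  28. -76.] F [-0.4 -0.7  0.9] w 30.7
total mm [ 3.6 -0.3  1.2] deg 0.14
1 rows: [0.0036, -0.0003, 0.0012] [0.001, -0.0023, 0.0]
```

View pics/w5.png

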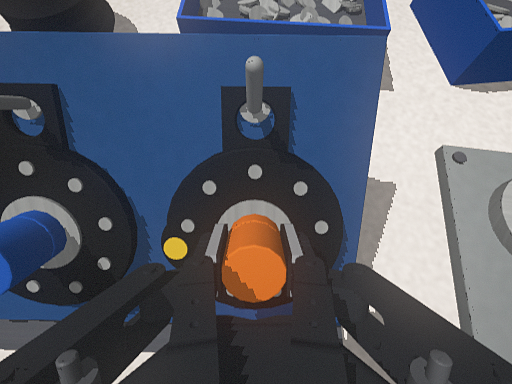

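play_rows:
  rows: [-0.0005, 0, -0.0035, 0, 0, 0, -1, 0, 0, -0.0035, 0, 0, 0, -1, 0, 0, 0, 0, 0, 0, -1]
  squeeze: 80

```text
time_s: 4.27
tcp_pos: [557.5, -66.2, 110.6]
orientation: [[0.639, 0.0, -0.769], [0.0, -1.0, 0.0], [-0.769, -0.0, -0.639]]
wrist_force: [-0.7, 0.7, -1.6]
gripper_width: 30.3
```

Run:
```python
from h import *
p=np.array([554.2,-66.6,107.1]);s=bot.get_state();d=s["tcp_pos"]-p;print(d@nrm,d@upv,d[1])
plan(p+7*upv,Rr,1)
```

```text
0.5147767489263552 4.780298913761031 0.39949406739459903
t 4.27 tcp [557.5 -66.2 110.6] q [-26.  40. 124. 140.  26. -74.] F [-0.7  0.7 -1.6] w 30.3
total mm [ 0.5  0.4 -2.2] deg 0.28
1 rows: [0.0005, 0.0004, -0.0022] [-0.0003, 0.0049, 0.0004]
```

play_rows:
  rows: [0, 0, -0.0025, 0, 0.004, 0, -1, -0.006, 0, -0.001, 0, 0, 0, -1, -0.006, 0, -0.001, 0, 0, 0, -1, -0.006, 0, -0.001, 0, 0, 0, -1]

```text
time_s: 4.6
tcp_pos: [549.4, -65.9, 127.5]
orientation: [[0.639, 0.001, -0.769], [0.001, -1.0, 0.0], [-0.769, -0.001, -0.639]]
wrist_force: [-0.5, 0.3, -3.4]
gripper_width: 30.6
```

```bash
cat > rel.py <<'E'
from h import *
p=np.array([554.2,-66.6,107.1]);s=bot.get_state();d=s["tcp_pos"]-p;print("n,u,y",d@nrm,d@upv,d[1])
import sys
a,b,z=map(float,sys.argv[1:4])
plan(p+a*nrm+b*upv+[0,0,z],Rr,int(sys.argv[4]))
E
python3 rel.py 36 12 0 4
```

```text
n,u,y 18.705977547545782 9.44113020338067 0.7060464498735826
t 4.6 tcp [549.4 -65.9 127.5] q [-27.  37. 125. 136.  25. -71.] F [-0.5  0.3 -3.4] w 30.6
total mm [-17.3   0.7  -2.5] deg 0.27
4 rows: [-0.0043, 0.0002, -0.0006] [-0.0, 0.0011, 0.0003]
```

play_rows:
  rows: [-0.006, 0, -0.0006, 0, 0.001, 0, -1, -0.006, 0, -0.0006, 0, 0.001, 0, -1, -0.004, 0, -0.0006, 0, 0, 0, -1, 0, 0, 0, 0, 0, 0, -1]

```text
time_s: 4.93
tcp_pos: [538.4, -65.7, 144.0]
orientation: [[0.641, 0.001, -0.767], [0.001, -1.0, -0.0], [-0.767, -0.0, -0.641]]
wrist_force: [-0.1, -0.0, -3.6]
gripper_width: 30.7
```

```bash
python3 rel.py 36 12 60 3
python3 - <<'E'
from h import *
c=bot.camera("wrist");cv2.imwrite("pics/w6.png",c["frame"][:,:,::-1])
E
```

```text
n,u,y 38.44060267020778 11.595400751924835 0.9074800335061468
t 4.93 tcp [538.4 -65.7 144. ] q [-28.  34. 126. 133.  24. -68.] F [-0.1 -0.  -3.6] w 30.7
total mm [-43.6   0.9 -38.9] deg 0.11
3 rows: [-0.0145, 0.0003, -0.013] [0.0001, 0.0006, 0.0002]
```

View pics/w6.png

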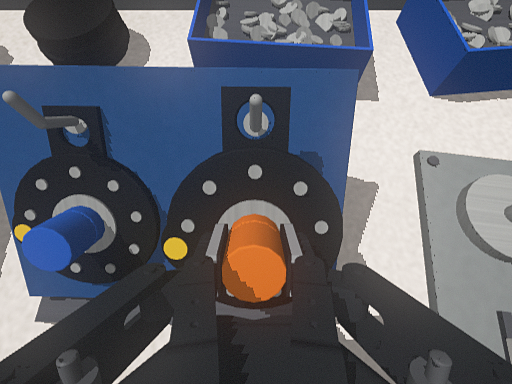

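play_rows:
  rows: [-0.0085, 0, -0.007, 0, 0, 0, -1, -0.0085, 0.0003, -0.007, 0, 0, 0, -1, -0.0085, 0.0003, -0.007, 0, 0, 0, -1]

```text
time_s: 5.23
tcp_pos: [537.0, -66.3, 175.3]
orientation: [[0.637, -0.001, -0.771], [0.002, -1.0, 0.002], [-0.771, -0.003, -0.637]]
wrist_force: [0.3, 0.7, -4.0]
gripper_width: 30.1
```

```bash
python3 rel.py 38 11 65 4
```

```text
n,u,y 63.28116232937371 30.63676082001165 0.2908985042593173
t 5.23 tcp [537.  -66.3 175.3] q [-28.  29. 125. 120.  20. -54.] F [ 0.3  0.7 -4. ] w 30.1
total mm [-24.7   0.2 -22. ] deg 0.47
4 rows: [-0.0062, 0.0001, -0.0055] [-0.0006, 0.0019, 0.0004]
```

play_rows:
  rows: [-0.0095, 0, -0.008, 0, 0.002, 0, -1, -0.0095, 0, -0.008, 0, 0.002, 0, -1, -0.0095, 0, -0.008, 0, 0.002, 0, -1, -0.0095, 0, -0.008, 0, 0.002, 0, -1]

```text
time_s: 5.57
tcp_pos: [536.4, -65.7, 225.9]
orientation: [[0.641, 0.0, -0.767], [0.004, -1.0, 0.003], [-0.767, -0.005, -0.641]]
wrist_force: [-0.3, 0.5, -2.3]
gripper_width: 30.2
```

```bash
python3 rel.py 38 11 110 4;  python3 - <<'E'
from h import *
c=bot.camera("scene");cv2.imwrite("pics/s6.png",cv2.resize(c["frame"][130:330,130:330,::-1],None,fx=3,fy=3))
E
```

```text
n,u,y 102.4308041938174 62.737361342072475 0.8906615136425557
t 5.57 tcp [536.4 -65.7 225.9] q [-28.  22. 123.  93.  18. -26.] F [-0.3  0.5 -2.3] w 30.2
total mm [-19.9   0.7 -18.9] deg 0.32
4 rows: [-0.005, 0.0002, -0.0047] [-0.0008, 0.0005, 0.0011]
```

View pics/s6.png

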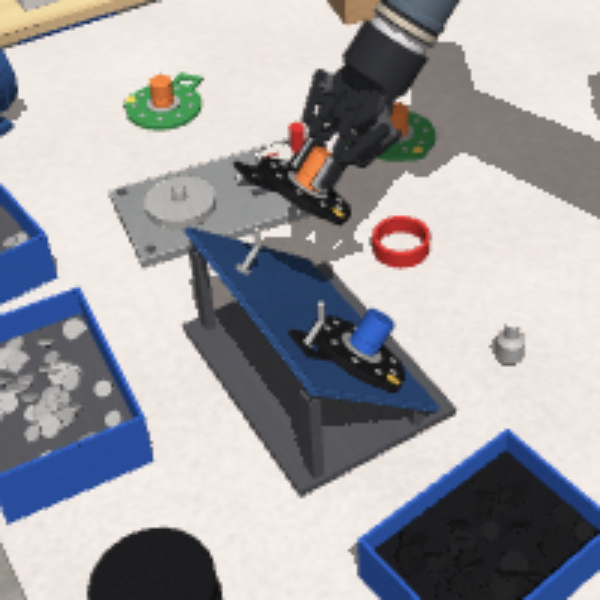

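Run:
```python
import cv2
a=cv2.imread("pics/w1.png")[0:190,180:370];cv2.imwrite("pics/d1.png",cv2.resize(a,None,fx=3,fy=3,interpolation=2))
b=cv2.imread("pics/w2.png")[110:300,320:500];cv2.imwrite("pics/d2.png",cv2.resize(b,None,fx=3,fy=3,interpolation=2))
b=cv2.imread("pics/side0.png")[165:225,195:290];cv2.imwrite("pics/d3.png",cv2.resize(b,None,fx=8,fy=8,interpolation=2))
b=cv2.imread("pics/scene0.png")[160:225,160:250];cv2.imwrite("pics/d4.png",cv2.resize(b,None,fx=8,fy=8,interpolation=2))
```

```text
(no output)
```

View pics/d1.png

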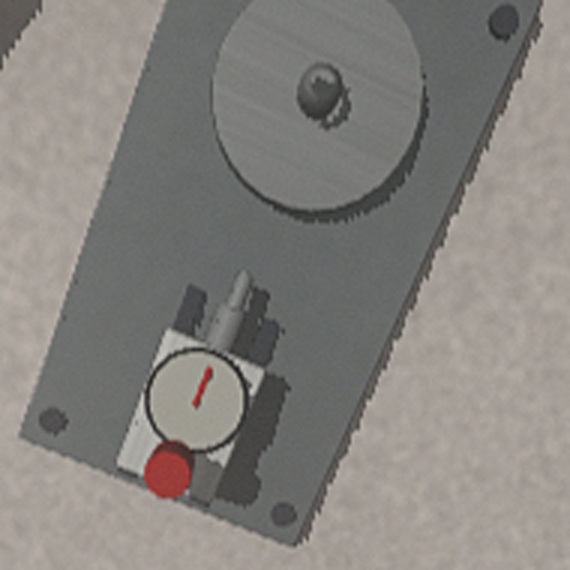

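View pics/d2.png

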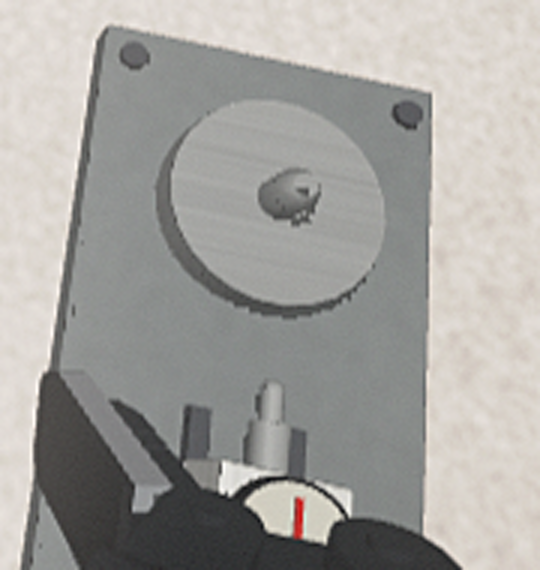

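View pics/d3.png

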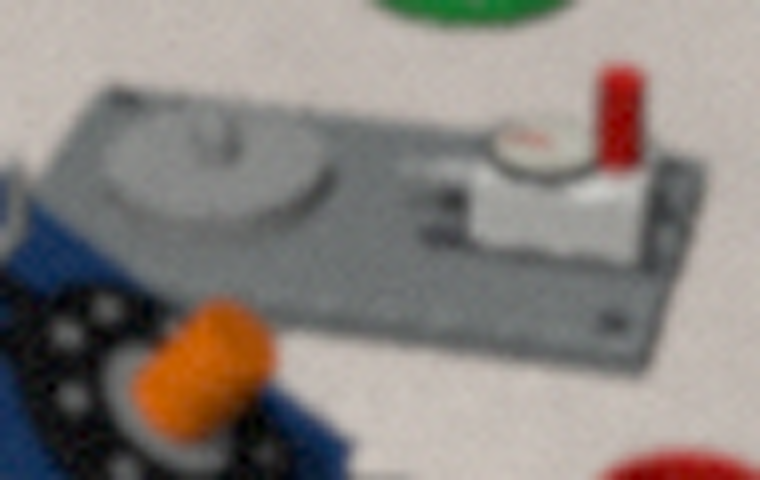

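View pics/d4.png

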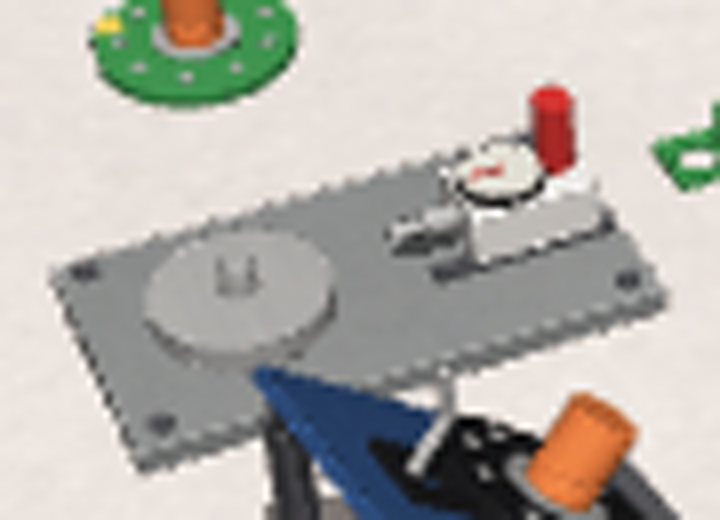

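Run:
```python
from h import *
import pickle
from scipy.optimize import least_squares
w1,w2,w3=[pickle.load(open(f"w{i}.pkl","rb")) for i in (1,2,3)]
cs,cd=bot.camera("scene"),bot.camera("side")
t=np.linspace(0,2*np.pi,181);circ=45*np.c_[np.cos(t),np.sin(t),0*t]
def ext(c,X):
    uv=np.array([proj(c,X+k) for k in circ]);return uv[:,0].min(),uv[:,0].max(),uv[:,1].min(),uv[:,1].max()
obs={'w1':(w1,(250.0,321,None,70.3)),'w2':(w2,(376.4,448,142.4,211.7)),'sc':(cs,(178.1,201.6,188.2,204.3)),'sd':(cd,(207.6,235.7,None,None))}
def res(X,keys,zf=None):
    X=np.array([X[0],X[1],X[2] if len(X)>2 else 30.]);r=[]
    for k in keys:
        c,o=obs[k];e=ext(c,X);r+=[ee-oo for ee,oo in zip(e,o) if oo is not None]
    return np.array(r)
for keys in (['w1'],['w2'],['sc'],['sd'],['w1','w2'],list(obs)):
    s=least_squares(res,[598,-325],args=(keys,));print(keys,s.x.round(1),s.fun.round(1))
s=least_squares(res,[598,-325,30],args=(list(obs),));print(s.x.round(1))
# spindle top, knob top, plunger tip, dial
q1=lambda a:(180+a[0]/3-.33,a[1]/3-.33);q2=lambda a:(320+a[0]/3-.33,110+a[1]/3-.33)
q3=lambda a:(195+a[0]/8-.44,165+a[1]/8-.44);q4=lambda a:(160+a[0]/8-.44,160+a[1]/8-.44)
for n,o in [("knobtop",[(w1,*q1((168,472))),(cd,*q3((622,75))),(cs,*q4((552,95)))]),("dial",[(w1,*q1((197,399))),(cd,*q3((543,142))),(cs,*q4((500,168)))]),("plunger",[(w1,*q1((245,274))),(w2,*q2((270,385))),(cs,*q4((392,237)))])]:
    print(n,*[(x.round(1),e) for x,e in [tri(o)]])
print("w1 knob at 89",atz(w1,*q1((168,472)),89),"dial@55",atz(w1,*q1((197,399)),55),"pl@35",atz(w1,*q1((245,274)),35))
```

```text
['w1'] [ 598.8 -322.3] [ 0.2 -0.2 -0. ]
['w2'] [ 599.1 -322. ] [-0.3  0.3  0.1 -0.1]
['sc'] [ 599.1 -318.5] [-0.1  0.1  0.5 -0.5]
['sd'] [ 597.5 -314.6] [-0. -0.]
['w1', 'w2'] [ 599.  -322.1] [ 0.  -0.2 -0.2 -0.2  0.4  0.2 -0. ]
['w1', 'w2', 'sc', 'sd'] [ 598.9 -322. ] [-0.  -0.3 -0.2 -0.2  0.3  0.3  0.  -0.5 -0.3  0.  -1.  -0.  -0.2]
[ 599.  -322.2   29.4]
knobtop (array([ 436.5, -298.9,   89.9]), [1.4, 0.7, 1.3])
dial (array([ 465.6, -302.9,   56.1]), [0.6, 0.6, 1.0])
plunger (array([ 522. , -310.9,   34. ]), [0.6, 0.7, 0.2])
w1 knob at 89 [ 437.71944287 -299.04992755   89.        ] dial@55 [ 465.92873846 -303.26593775   55.        ] pl@35 [ 522.40226757 -310.68733313   35.        ]
```

Run:
```python
from kin import *
plan([580,-280,260],Rt(0,yaw=20),14)
```

```text
t 5.72 tcp [536.9 -66.  226.3] q [-28.  22. 123.  94.  18. -26.] F [ 1.1  0.2 -4.5] w 30.3
total mm [  1.3 213.9 -55. ] deg 44.57
14 rows: [-0.0018, 0.0157, -0.0013] [-0.0239, -0.0494, -0.0085]
```

play_rows:
  rows: [-0.002, 0.0157, -0.0013, -0.0239, -0.0494, -0.0085, -1, -0.002, 0.0157, -0.0013, -0.0239, -0.0494, -0.0085, -1, -0.002, 0.0157, -0.0013, -0.0239, -0.0494, -0.0085, -1, -0.002, 0.0157, -0.0013, -0.0239, -0.0494, -0.0085, -1, -0.002, 0.0157, -0.0013, -0.0239, -0.0494, -0.0085, -1]

```text
time_s: 6.13
tcp_pos: [535.4, -113.7, 228.3]
orientation: [[0.484, 0.106, -0.869], [0.055, -0.994, -0.091], [-0.873, -0.004, -0.487]]
wrist_force: [1.3, 1.6, -2.4]
gripper_width: 30.1
```

Run:
```python
from kin import *
plan([580,-280,260],Rt(0,yaw=20),10)
```

```text
t 6.13 tcp [ 535.4 -113.7  228.3] q [-33.  21. 114.  41.  28.  17.] F [ 1.3  1.6 -2.4] w 30.1
total mm [-15.3 169.9 -39.1] deg 32.25
10 rows: [-0.0027, 0.0173, -0.0016] [-0.0238, -0.0507, -0.0058]
```

play_rows:
  rows: [-0.003, 0.0173, -0.0016, -0.0239, -0.0507, -0.006, -1, -0.003, 0.0173, -0.0016, -0.0239, -0.0507, -0.006, -1, -0.003, 0.0173, -0.0016, -0.0239, -0.0507, -0.006, -1, -0.003, 0.0173, -0.0016, -0.0239, -0.0507, -0.006, -1, -0.003, 0.0173, -0.0016, -0.0239, -0.0507, -0.006, -1]

```text
time_s: 6.55
tcp_pos: [544.5, -196.2, 236.8]
orientation: [[0.216, 0.239, -0.947], [0.068, -0.971, -0.23], [-0.974, -0.014, -0.226]]
wrist_force: [1.1, 0.6, -3.0]
gripper_width: 30.3
```

play_rows:
  rows: [-0.003, 0.0173, -0.0016, -0.0239, -0.0507, -0.006, -1, -0.003, 0.0173, -0.0016, -0.0239, -0.0507, -0.006, -1, -0.003, 0.0173, -0.0016, -0.0239, -0.0507, -0.006, -1]

```text
time_s: 6.8
tcp_pos: [559.4, -244.2, 240.5]
orientation: [[0.05, 0.317, -0.947], [0.06, -0.947, -0.314], [-0.997, -0.041, -0.067]]
wrist_force: [0.1, 0.4, -2.6]
gripper_width: 30.3
```

Run:
```python
from kin import *
plan([580,-280,260],Rt(0,yaw=20))
c=bot.camera("wrist");cv2.imwrite("pics/w7.png",c["frame"][:,:,::-1])
import pickle;pickle.dump((c,bot.get_state()),open("w7.pkl","wb"))
```

```text
t 6.8 tcp [ 559.4 -244.2  240.5] q [-36.  30.  86.   5.  64.  33.] F [ 0.1  0.4 -2.6] w 30.3
total mm [-20.6  39.6  -9.5] deg 4.75
2 rows: [-0.0102, 0.02, -0.0045] [-0.0136, -0.0337, 0.0199]
```

View pics/w7.png

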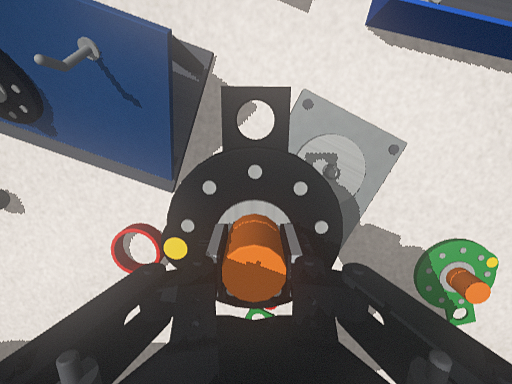

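```bash
cat > fitdisc.py <<'E'
from kin import *
import pickle
from scipy.optimize import least_squares
def fitdisc(c,s,ear,yel,bolts,verbose=1):
    R=s["orientation"];p=s["tcp_pos"]
    # disc frame: hub point in tool coords
    def pts(X):
        y0,z0,dep,yaw,tilt,roll,rb,st=X
        # disc axes in tool: z_d=-x_t ; x_d(ear)=-z_t ; y_d = z_d x x_d = (-x)x(-z)=x×z=-y
        B=np.c_[[0,0,-1],[0,-1,0],[-1,0,0]].astype(float)
        B=B@Ro.from_euler('zyx',[yaw,tilt,roll],degrees=True).as_matrix()
        O=np.array([dep,y0,z0]) # underside centre
        def w(r,a,h):
            a=math.radians(a);return p+R@(O+B@np.array([r*math.cos(a),r*math.sin(a),h]))
        return [w(69,0,5),w(50,100,10)]+[w(rb,k*st,10) for k in (1,0,-1,-2,2)]
    obs=np.array([ear,yel]+bolts,float)
    def res(X):
        r=(np.array([proj(c,q) for q in pts(X)])-obs).ravel()
        return np.r_[r,(X[4])/1.0,X[5]/1.0,(X[2]-42.6)/1.5]
    s_=least_squares(res,[0,0,42.6,0,0,0,41,38])
    print("y0,z0,dep,yaw,tilt,roll,rb,step",s_.x.round(2));print(s_.fun.round(1));return s_.x
E
python3 - <<'E'
from fitdisc import *
c,s=pickle.load(open("w7.pkl","rb"))
fitdisc(c,s,(255.5,119.5),(175.5,248),[(209,187.5),(255,172),(301,187.5),(321,227.5),(188,226.5)])
a=c["frame"][80:310,150:360,::-1];cv2.imwrite("pics/w7c.png",cv2.resize(a,None,fx=2.6,fy=2.6,interpolation=2))
E
```

```text
y0,z0,dep,yaw,tilt,roll,rb,step [-4.22  3.6  41.12 -0.45 -0.15  0.33 40.91 40.84]
[-0.1  0.6  0.3 -0.3 -0.  -0.   0.  -0.9 -0.2  0.6 -0.1 -0.1  0.3  0.
 -0.2  0.3 -1. ]
```

View pics/w7c.png

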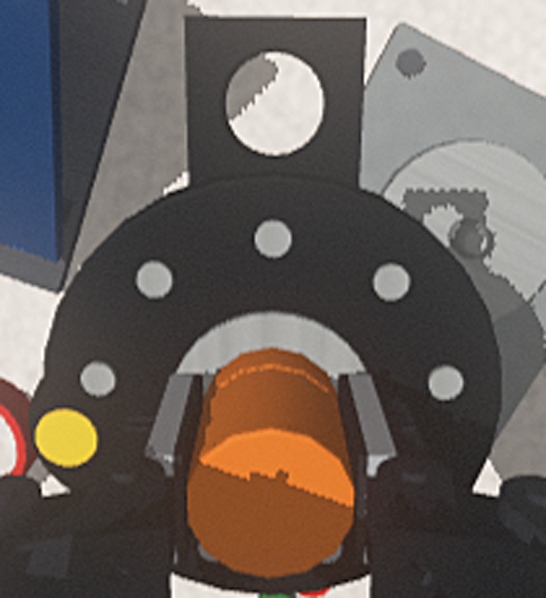

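Run:
```python
from kin import *
plan([585,-318,180],Rt(0,yaw=20))
```

```text
t 6.85 tcp [ 563.  -248.5  241. ] q [-36.  30.  86.   5.  64.  33.] F [ 6.  -4.2 -3.3] w 29.9
total mm [58.3 74.9  5.3] deg 4.65
3 rows: [0.0197, 0.0247, 0.0015] [-0.0089, -0.0231, 0.0109]
```

play_rows:
  rows: [0.015, 0.019, 0.0012, -0.007, -0.018, 0.008, -1, 0.015, 0.019, 0.0012, -0.007, -0.018, 0.008, -1, 0.015, 0.019, 0.0012, -0.007, -0.018, 0.008, -1, 0.013, 0.015, 0.0012, -0.007, -0.018, 0.008, -1, 0, 0, 0, 0, 0, 0, -1]

```text
time_s: 7.27
tcp_pos: [585.4, -312.9, 169.8]
orientation: [[-0.009, 0.352, -0.936], [0.023, -0.936, -0.353], [-1.0, -0.024, 0.001]]
wrist_force: [-0.2, 0.8, -3.6]
gripper_width: 30.4
```

Run:
```python
from kin import *
plan([599,-322,160],Rt(0,yaw=20),3)
```

```text
t 7.27 tcp [ 585.4 -312.9  169.8] q [-38.  39.  80.   1.  62.  31.] F [-0.2  0.8 -3.6] w 30.4
total mm [ 9.5 13.5 -9.5] deg 1.54
3 rows: [0.0032, 0.0045, -0.0032] [0.0037, 0.0002, 0.0081]
```

play_rows:
  rows: [0.0032, 0.0045, -0.0032, 0.0037, 0, 0.008, -1, 0.0032, 0.0045, -0.0032, 0.0037, 0, 0.008, -1, 0.0032, 0.0045, -0.0032, 0.0037, 0, 0.008, -1, 0, 0, 0, 0, 0, 0, -1, 0, 0, 0, 0, 0, 0, -1]

```text
time_s: 7.68
tcp_pos: [598.3, -317.5, 154.3]
orientation: [[-0.006, 0.343, -0.939], [0.013, -0.939, -0.343], [-1.0, -0.014, 0.001]]
wrist_force: [-0.3, -0.5, -3.2]
gripper_width: 30.4
```

Run:
```python
from kin import *
import pickle
plan([599,-322,160],Rt(0,yaw=20),3)
s=bot.get_state();c=bot.camera("wrist");s2=bot.get_state();print(s2["tcp_pos"]-s["tcp_pos"])
pickle.dump((c,s),open("w8.pkl","wb"))
cv2.imwrite("pics/w8.png",c["frame"][:,:,::-1])
a=c["frame"][80:310,150:360,::-1];cv2.imwrite("pics/w8c.png",cv2.resize(a,None,fx=2.6,fy=2.6,interpolation=2))
d=bot.camera("side");pickle.dump(d,open("sd8.pkl","wb"));cv2.imwrite("pics/sd8.png",cv2.resize(d["frame"][110:250,190:330,::-1],None,fx=4,fy=4,interpolation=2))
```

```text
t 7.68 tcp [ 598.3 -317.5  154.3] q [-38.  41.  78.   0.  61.  32.] F [-0.3 -0.5 -3.2] w 30.4
total mm [-5.8  4.4  0.9] deg 0.83
3 rows: [-0.0019, 0.0015, 0.0003] [0.0003, 0.0003, 0.0048]
[0.09956152 0.06594904 0.15425676]
```

View pics/w8c.png

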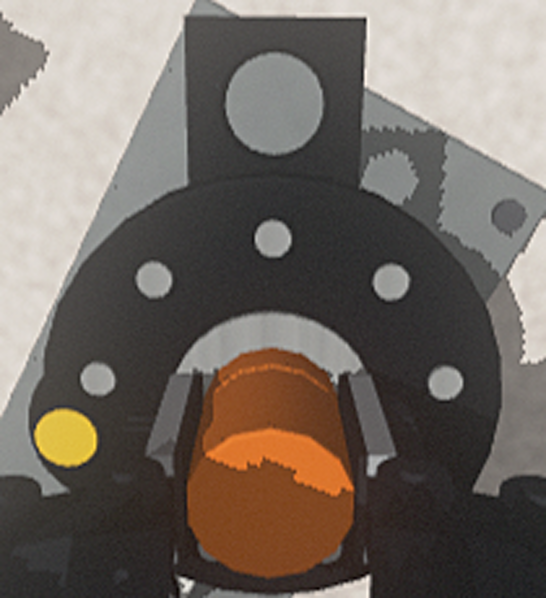

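View pics/sd8.png

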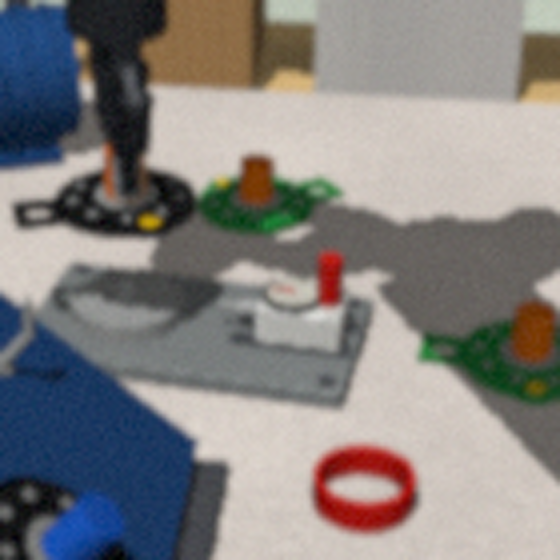

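Run:
```python
from fitdisc import *
c,s=pickle.load(open("w8.pkl","rb"))
# cam in tool
R=s["orientation"];print("cam in tool",(R.T@(np.array(c["xyz"])-s["tcp_pos"])).round(1));print((R.T@np.array(c["rotation"])).round(3).tolist())
fitdisc(c,s,(255.1,119.8),(175.1,248.2),[(208.9,187.4),(254.7,171.6),(300.1,188.2),(321,227),(187.4,225.5)])
```

```text
cam in tool [-118.     0.7  -74.1]
[[0.0, -0.289, 0.957], [1.0, -0.001, -0.001], [0.001, 0.957, 0.289]]
y0,z0,dep,yaw,tilt,roll,rb,step [ 8.800e-01  1.720e+00  4.074e+01 -5.900e-01 -2.200e-01  4.000e-02
  4.110e+01  4.042e+01]
[ 0.1  0.8  0.2 -0.3 -0.1 -0.2 -0.  -0.4  0.  -0.2 -0.5 -0.1  0.2  0.3
 -0.2  0.  -1.2]
```

Run:
```python
from kin import *
plan([600.3,-320.7,102],Rt(0,yaw=20),5)
```

```text
t 7.78 tcp [ 598.3 -317.7  154.7] q [-38.  41.  78.   0.  61.  32.] F [ 1.   0.3 -2.5] w 30.3
total mm [52.6  4.3 -0.9] deg 0.78
5 rows: [0.0105, 0.0008, -0.0002] [0.0002, 0.0001, 0.0027]
```

play_rows:
  rows: [0.01, 0.0008, 0, 0, 0, 0.0027, -1, 0.01, 0.0008, 0, 0, 0, 0.0027, -1, 0.01, 0.0008, 0, 0, 0, 0.0027, -1, 0.01, 0.0008, 0, 0, 0, 0.0027, -1, 0, 0, 0, 0, 0, 0.001, -1]

```text
time_s: 8.2
tcp_pos: [599.8, -320.2, 113.3]
orientation: [[0.002, 0.344, -0.939], [-0.001, -0.939, -0.344], [-1.0, 0.002, -0.002]]
wrist_force: [-1.3, 0.5, -3.9]
gripper_width: 30.2
```

Run:
```python
from kin import *
plan([600.3,-320.7,102],Rt(0,yaw=20),1)
```

```text
t 8.2 tcp [ 599.8 -320.2  113.3] q [-37.  44.  80.   0.  56.  32.] F [-1.3  0.5 -3.9] w 30.2
total mm [11.3  0.7 -0.3] deg 0.17
1 rows: [0.0113, 0.0007, -0.0003] [0.0017, -0.0016, -0.0019]
```

play_rows:
  rows: [0.0056, 0.0004, 0, 0.001, -0.001, -0.001, -1, 0.0056, 0.0004, 0, 0.001, -0.001, -0.001, -1, 0, 0, 0, 0, 0, 0, -1, 0, 0, 0, 0, 0, 0, -1]

```text
time_s: 8.53
tcp_pos: [599.4, -320.7, 98.9]
orientation: [[-0.003, 0.341, -0.94], [0.002, -0.94, -0.341], [-1.0, -0.003, 0.002]]
wrist_force: [1.4, 0.2, -3.8]
gripper_width: 29.9
```

Run:
```python
from kin import *
import pickle
plan([600.3,-320.7,90],Rt(0,yaw=20),3)
for n,(y0,y1,x0,x1) in dict(side=(150,230,190,300),scene=(150,230,150,260)).items():
    d=bot.camera(n);pickle.dump(d,open(n+"9.pkl","wb"));cv2.imwrite(f"pics/{n}9.png",cv2.resize(d["frame"][y0:y1,x0:x1,::-1],None,fx=7,fy=7,interpolation=2))
```

```text
t 8.53 tcp [ 599.4 -320.7   98.9] q [-38.  45.  80.  -0.  55.  33.] F [ 1.4  0.2 -3.8] w 29.9
total mm [ 8.9  0.3 -0.9] deg 0.21
3 rows: [0.003, 0.0001, -0.0003] [-0.0002, 0.0008, 0.0009]
```

View pics/side9.png

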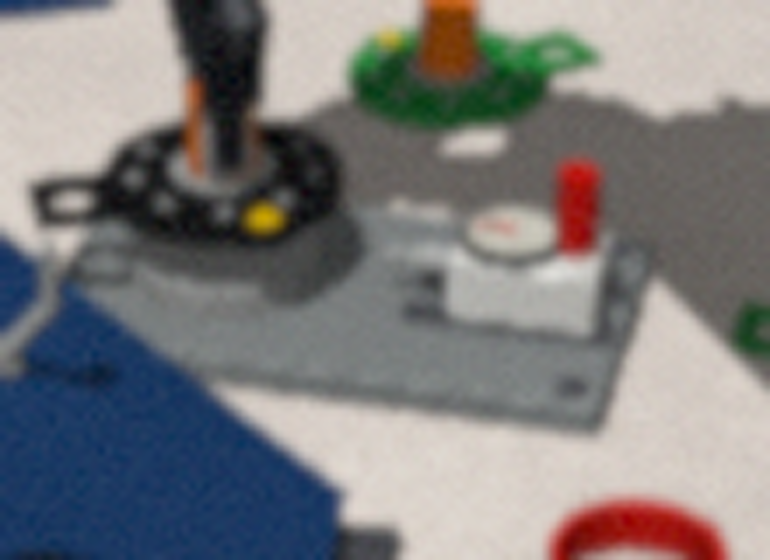

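View pics/scene9.png

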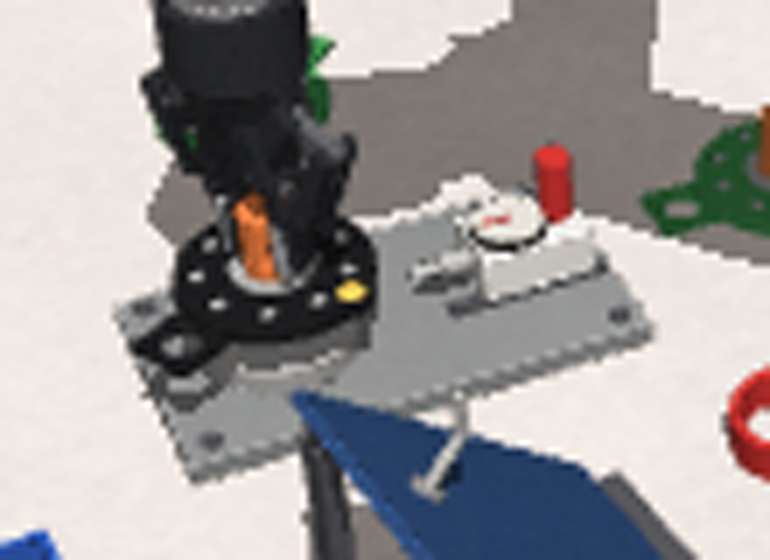

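play_rows:
  rows: [0.003, 0.0001, -0.0004, 0, 0.001, 0.001, -1, 0.003, 0.0001, -0.0004, 0, 0.001, 0.001, -1, 0.003, 0, -0.0003, 0, 0, 0, -1]

```text
time_s: 8.88
tcp_pos: [601.7, -321.4, 91.7]
orientation: [[0.003, 0.341, -0.94], [-0.002, -0.94, -0.341], [-1.0, 0.003, -0.002]]
wrist_force: [-0.3, 0.0, -2.5]
gripper_width: 30.2
```

Run:
```python
from kin import *
plan([600.3,-320.7,72],Rt(0,yaw=20),5)
```

```text
t 8.88 tcp [ 601.7 -321.4   91.7] q [-37.  46.  80.   0.  54.  33.] F [-0.3  0.  -2.5] w 30.2
total mm [19.7 -1.2  1.1] deg 0.23
5 rows: [0.0039, -0.0002, 0.0002] [-0.0001, -0.0005, -0.0006]
```

play_rows:
  rows: [0.001, -0.001, 0.001, 0, -0.001, -0.001, -1, 0.003, -0.0002, 0.0002, 0, -0.001, -0.001, -1, 0.003, 0, 0, 0, 0, 0, -1]

```text
time_s: 9.13
tcp_pos: [600.3, -320.7, 84.3]
orientation: [[0.001, 0.341, -0.94], [-0.001, -0.94, -0.341], [-1.0, 0.002, -0.001]]
wrist_force: [-0.1, -0.2, -3.9]
gripper_width: 30.0
```

Run:
```python
from kin import *
plan([600.3,-320.7,72],Rt(0,yaw=20),5)
```

```text
t 9.13 tcp [ 600.3 -320.7   84.3] q [-37.  46.  80.  -0.  53.  33.] F [-0.1 -0.2 -3.9] w 30.0
total mm [12.3  0.   0. ] deg 0.11
5 rows: [0.0025, 0.0, 0.0] [-0.0001, -0.0001, -0.0003]
```

play_rows:
  rows: [0.003, 0, 0, 0, 0, 0, -1, 0.003, 0, 0, 0, 0, 0, -1, 0.003, 0, 0, 0, 0, 0, -1]

```text
time_s: 9.38
tcp_pos: [600.3, -320.6, 74.4]
orientation: [[0.001, 0.341, -0.94], [-0.001, -0.94, -0.341], [-1.0, 0.002, -0.001]]
wrist_force: [-0.2, -0.1, -2.0]
gripper_width: 30.3
```

Run:
```python
from kin import *
plan([600.3,-320.7,72],Rt(0,yaw=20),2)
```

```text
t 9.38 tcp [ 600.3 -320.6   74.4] q [-37.  47.  81.  -0.  52.  33.] F [-0.2 -0.1 -2. ] w 30.3
total mm [2.4 0.1 0. ] deg 0.1
2 rows: [0.0012, 0.0, 0.0] [-0.0003, -0.0003, -0.0008]
```

play_rows:
  rows: [0.0015, 0, 0, 0, 0, 0, -1, 0.0015, 0, 0, 0, 0, 0, -1, 0, 0, 0, 0, 0, 0, -1]

```text
time_s: 9.63
tcp_pos: [600.1, -320.6, 71.1]
orientation: [[0.0, 0.341, -0.94], [-0.001, -0.94, -0.341], [-1.0, 0.001, -0.0]]
wrist_force: [-0.8, 0.6, -2.4]
gripper_width: 30.2
```

play_rows:
  rows: [0.0015, 0, 0, 0, 0, 0, -1, 0.0015, 0, 0, 0, 0, 0, -1]

```text
time_s: 9.8
tcp_pos: [600.2, -320.8, 70.9]
orientation: [[0.0, 0.341, -0.94], [-0.001, -0.94, -0.341], [-1.0, 0.001, 0.0]]
wrist_force: [-1.9, 0.4, 7.4]
gripper_width: 30.1
```

play_rows:
  rows: [0, 0, 0, 0, 0, 0, 0.2, 0, 0, 0, 0, 0, 0, 1, 0, 0, 0, 0, 0, 0, 1, 0, 0, 0, 0, 0, 0, 1]
  squeeze: 40

```text
time_s: 10.13
tcp_pos: [602.0, -322.2, 73.1]
orientation: [[0.005, 0.341, -0.94], [-0.005, -0.94, -0.341], [-1.0, 0.006, -0.003]]
wrist_force: [0.3, -0.7, 0.4]
gripper_width: 76.9
```

Run:
```python
from kin import *
plan([600.3,-320.6,180],Rt(0,yaw=20),4)
```

```text
t 10.13 tcp [ 602.  -322.2   73.1] q [-38.  47.  80.  -0.  52.  33.] F [ 0.3 -0.7  0.4] w 76.9
total mm [-106.9   -1.4    0.7] deg 0.41
4 rows: [-0.0267, -0.0004, 0.0002] [-0.0001, -0.0009, -0.0016]
```

play_rows:
  rows: [-0.02, 0, 0, 0, 0, 0, 1, -0.025, 0, 0, 0, 0, 0, 1, -0.03, 0, 0, 0, 0, 0, 1, -0.03, 0, 0, 0, 0, 0, 1, 0, 0, 0, 0, 0, 0, 1]

```text
time_s: 10.55
tcp_pos: [600.9, -321.4, 178.6]
orientation: [[0.001, 0.341, -0.94], [-0.002, -0.94, -0.341], [-1.0, 0.002, -0.001]]
wrist_force: [0.0, -0.8, 0.2]
gripper_width: 85.6
```

Run:
```python
from kin import *
import pickle
plan([437.2,-299,180],Rdown(-98.2))
for n,(y0,y1,x0,x1) in dict(wrist=(0,384,0,512),scene=(150,230,150,260)).items():
    d=bot.camera(n);pickle.dump(d,open(n+"10.pkl","wb"));cv2.imwrite(f"pics/{n}10.png",cv2.resize(d["frame"][y0:y1,x0:x1,::-1],None,fx=1 if n=="wrist" else 6,fy=1 if n=="wrist" else 6,interpolation=2))
```

```text
t 10.55 tcp [ 600.9 -321.4  178.6] q [-38.  39.  77.  -0.  63.  33.] F [ 0.  -0.8  0.2] w 85.6
total mm [ -1.6 -77.  146.2] deg 28.16
5 rows: [-0.0003, -0.0095, 0.032] [0.0983, -0.0002, -0.0003]
```

View pics/wrist10.png

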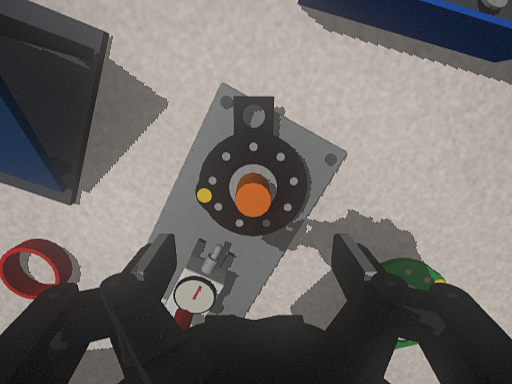

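View pics/scene10.png

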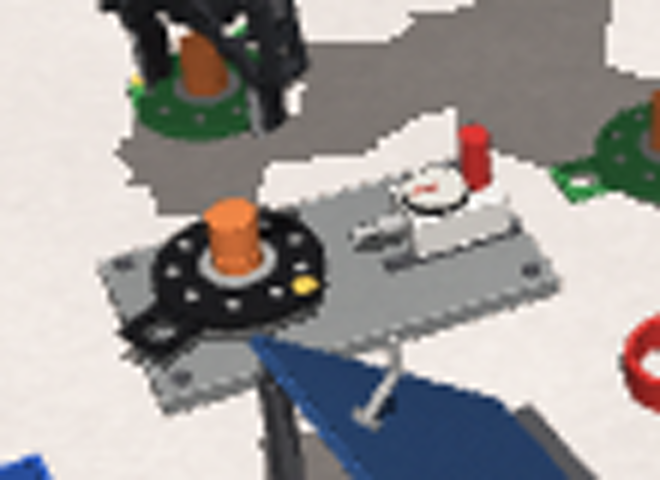

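play_rows:
  rows: [0, -0.0095, 0.032, 0.0983, 0, 0, 1, 0, -0.0095, 0.032, 0.0983, 0, 0, 1, 0, -0.0095, 0.032, 0.0983, 0, 0, 1, 0, -0.0095, 0.032, 0.0983, 0, 0, 1, 0, -0.0095, 0.032, 0.0983, 0, 0, 1]

```text
time_s: 11.07
tcp_pos: [434.2, -296.0, 168.1]
orientation: [[-0.003, -0.159, -0.987], [0.003, -0.987, 0.159], [-1.0, -0.002, 0.004]]
wrist_force: [-0.4, -0.5, -0.7]
gripper_width: 85.3
```

play_rows:
  rows: [0, 0, 0, 0, 0, 0, 1]

```text
time_s: 11.15
tcp_pos: [426.5, -290.3, 165.6]
orientation: [[-0.014, -0.163, -0.986], [0.014, -0.986, 0.163], [-1.0, -0.011, 0.016]]
wrist_force: [-0.3, 0.7, -0.1]
gripper_width: 85.4
```

Run:
```python
from kin import *
import pickle
plan([437.2,-299,150],Rdown(-98.2))
d=bot.camera("wrist");cv2.imwrite("pics/w11.png",d["frame"][:,:,::-1])
```

```text
t 11.15 tcp [ 426.5 -290.3  165.6] q [-47.  30. 102.  -0.  49.  53.] F [-0.3  0.7 -0.1] w 85.4
total mm [ 15.4   7.  -12.3] deg 1.65
1 rows: [0.0154, 0.007, -0.0123] [-0.021, 0.0163, 0.0113]
```

View pics/w11.png

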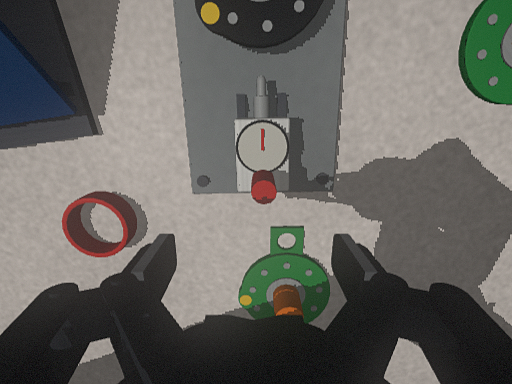

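play_rows:
  rows: [0, 0.0035, -0.006, -0.0105, 0.008, 0.0055, 1, 0, 0.0035, -0.006, -0.0105, 0.008, 0.0055, 1, 0, 0, 0, 0, 0, 0, 1]

```text
time_s: 11.45
tcp_pos: [442.8, -303.5, 164.5]
orientation: [[0.007, -0.137, -0.991], [-0.005, -0.991, 0.137], [-1.0, 0.004, -0.007]]
wrist_force: [-0.0, -0.3, -0.2]
gripper_width: 85.2
```

Run:
```python
from kin import *
import pickle
w1=pickle.load(open("w1.pkl","rb"))
print("green hub",atz(w1,216,255,50))
plan([437.2,-299,120],Rdown(-98.2))
s=bot.get_state();d=bot.camera("wrist");cv2.imwrite("pics/w12.png",d["frame"][:,:,::-1])
s2=bot.get_state();print(s2["tcp_pos"]-s["tcp_pos"])
pickle.dump((d,s),open("w12.pkl","wb"))
cv2.imwrite("pics/w12c.png",cv2.resize(d["frame"][60:260,170:370,::-1],None,fx=3,fy=3,interpolation=2))
```

```text
green hub [ 274.27963525 -303.95523645   50.        ]
t 11.45 tcp [ 442.8 -303.5  164.5] q [-46.  31. 100.   0.  49.  51.] F [-0.  -0.3 -0.2] w 85.2
total mm [44.5 -3.8  6.5] deg 0.6
2 rows: [0.0222, -0.0019, 0.0032] [0.003, -0.0036, -0.0022]
[-0.28465408  0.33705728 -0.08630676]
```

View pics/w12c.png

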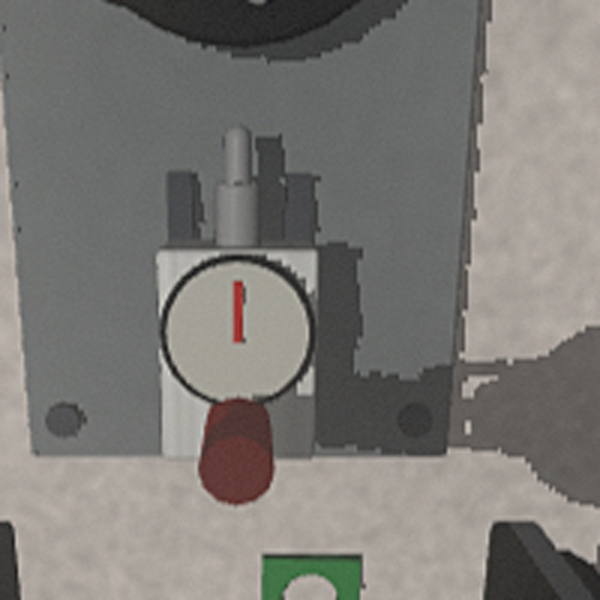

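Run:
```python
from kin import *
import pickle
w1=pickle.load(open("w1.pkl","rb"));d,s=pickle.load(open("w12.pkl","rb"))
print(atz(d,248.3,215.7,89),tri([(d,248.3,215.7),(w1,235.7,157)]))
print("pl",atz(d,170+237/3-.3,60+126/3-.3,35),"dial",atz(d,170+237/3-.3,60+330/3-.3,55))
plan([437.2,-299,82],Rdown(-98.2),5)
```

```text
[ 437.18768091 -299.17386517   89.        ] (array([ 438.14848182, -299.23732841,   91.30836904]), [0.1, 0.1])
pl [ 523.00969567 -311.145138     35.        ] dial [ 466.29201144 -303.2312204    55.        ]
t 11.5 tcp [ 442.5 -303.1  164.4] q [-46.  31. 100.   0.  49.  51.] F [0.4 0.2 1.1] w 85.3
total mm [82.4 -3.7  6.4] deg 0.54
5 rows: [0.0165, -0.0007, 0.0012] [0.0012, -0.0013, -0.0008]
```

play_rows:
  rows: [0.016, -0.001, 0.0015, 0.0012, -0.0013, -0.0008, 1, 0.016, -0.001, 0.0015, 0.0012, -0.0013, -0.0008, 1, 0.016, -0.001, 0.0015, 0.0012, -0.0013, -0.0008, 1, 0.015, -0.001, 0.0015, 0.0012, -0.0013, -0.0008, 1, 0, 0, 0, 0, 0, 0, 1]

```text
time_s: 11.92
tcp_pos: [444.9, -302.8, 99.6]
orientation: [[0.009, -0.136, -0.991], [-0.009, -0.991, 0.136], [-1.0, 0.007, -0.01]]
wrist_force: [-0.3, 0.3, 0.7]
gripper_width: 85.7
```

Run:
```python
from kin import *
plan([437.3,-299.2,84],Rdown(-98.2),2)
```

```text
t 11.92 tcp [ 444.9 -302.8   99.6] q [-46.  37. 102.   0.  40.  52.] F [-0.3  0.3  0.7] w 85.7
total mm [15.5 -2.6  8.2] deg 0.8
2 rows: [0.0078, -0.0013, 0.0041] [0.0033, -0.005, -0.0036]
```

play_rows:
  rows: [0.007, -0.0013, 0.004, 0.003, -0.005, -0.004, 1, 0.006, -0.0013, 0.004, 0.003, -0.005, -0.004, 1, 0, 0, 0, 0, 0, 0, 1]

```text
time_s: 12.17
tcp_pos: [439.2, -300.0, 85.7]
orientation: [[0.001, -0.14, -0.99], [-0.0, -0.99, 0.14], [-1.0, -0.0, -0.001]]
wrist_force: [-0.5, 1.0, -0.6]
gripper_width: 84.9
```

Run:
```python
from kin import *
plan([437.3,-299.2,84],Rdown(-98.2),1)
```

```text
t 12.17 tcp [ 439.2 -300.    85.7] q [-46.  38. 103.   0.  38.  52.] F [-0.5  1.  -0.6] w 84.9
total mm [ 1.7 -0.5  2. ] deg 0.15
1 rows: [0.0017, -0.0005, 0.002] [0.0024, -0.001, 0.0001]
```

Close on the knob.

play_rows:
  rows: [0.0015, -0.0005, 0.002, 0, 0, 0, -1, 0, 0, 0, 0, 0, 0, -1, 0, 0, 0, 0, 0, 0, -1, 0, 0, 0, 0, 0, 0, -1, 0, 0, 0, 0, 0, 0, -1]
  squeeze: 40

```text
time_s: 12.58
tcp_pos: [438.1, -300.2, 85.9]
orientation: [[0.004, -0.14, -0.99], [-0.003, -0.99, 0.14], [-1.0, 0.002, -0.004]]
wrist_force: [-0.2, 0.5, -0.1]
gripper_width: 25.6
```

play_rows:
  rows: [0, 0, 0, 0, 0, 0, -1, 0, 0, 0, 0, 0, 0, -1, 0, 0, 0, 0, 0, 0, -1]

```text
time_s: 12.83
tcp_pos: [438.2, -299.0, 86.2]
orientation: [[0.004, -0.142, -0.99], [-0.001, -0.99, 0.142], [-1.0, 0.001, -0.004]]
wrist_force: [0.4, -0.2, -1.4]
gripper_width: 18.6
```

Run:
```python
from kin import *
plan([437.3+29.7,-299.2-4.3,84],Rdown(-98.2),4)
d=bot.camera("wrist");cv2.imwrite("pics/w13.png",d["frame"][:,:,::-1])
```

```text
t 12.83 tcp [ 438.2 -299.    86.2] q [-46.  38. 103.   0.  38.  52.] F [ 0.4 -0.2 -1.4] w 18.6
total mm [  2.3   0.3 -29.2] deg 0.25
4 rows: [0.0006, 0.0001, -0.0073] [0.0003, -0.0011, -0.0002]
```

View pics/w13.png

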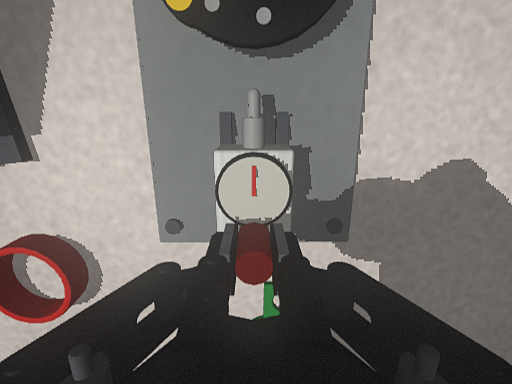

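play_rows:
  rows: [0, 0, -0.006, 0, 0, 0, -1, 0, 0, -0.006, 0, 0, 0, -1, 0, 0, -0.006, 0, 0, 0, -1, 0, 0, -0.006, 0, 0, 0, -1]

```text
time_s: 13.22
tcp_pos: [454.1, -301.3, 86.1]
orientation: [[-0.014, -0.138, -0.99], [0.005, -0.99, 0.138], [-1.0, -0.003, 0.015]]
wrist_force: [-7.0, -0.8, 2.6]
gripper_width: 18.6
```

Run:
```python
from kin import *
plan([438.2+29.7,-299-4.3,86],Rdown(-98.2),4)
```

```text
t 13.22 tcp [ 454.1 -301.3   86.1] q [-45.  39. 101.  -1.  41.  53.] F [-7.  -0.8  2.6] w 18.6
total mm [ -0.1   0.1 -13.9] deg 0.88
4 rows: [0.0, 0.0, -0.0035] [0.0011, 0.0036, 0.0007]
```

play_rows:
  rows: [0, 0, -0.007, 0.001, 0.004, 0, -1, 0, 0, -0.007, 0.001, 0.004, 0, -1, 0, 0, -0.007, 0, 0.003, 0, -1]

```text
time_s: 13.47
tcp_pos: [465.8, -302.8, 86.0]
orientation: [[-0.025, -0.135, -0.991], [0.009, -0.991, 0.134], [-1.0, -0.006, 0.026]]
wrist_force: [-23.8, -5.0, 9.3]
gripper_width: 18.9
```

Run:
```python
from kin import *
plan([438.2+29.7,-299-4.3,86],Rdown(-98.2),2)
```

```text
t 13.47 tcp [ 465.8 -302.8   86. ] q [-44.  40.  99.  -1.  43.  54.] F [-23.8  -5.    9.3] w 18.9
total mm [-0.1  0.2 -2.1] deg 1.62
2 rows: [-0.0, 0.0001, -0.0011] [0.0041, 0.0132, 0.0029]
```

play_rows:
  rows: [0, 0, -0.004, 0.004, 0.013, 0.002, -1, 0, 0, -0.003, 0, 0.008, 0, -1]

```text
time_s: 13.63
tcp_pos: [465.7, -302.9, 86.0]
orientation: [[-0.021, -0.134, -0.991], [0.009, -0.991, 0.134], [-1.0, -0.006, 0.022]]
wrist_force: [-6.7, -0.8, 2.3]
gripper_width: 18.5
```

Run:
```python
from kin import *
plan([438.2+29.7,-299-4.3,86],Rdown(-98.2),2)
d=bot.camera("wrist");cv2.imwrite("pics/w14.png",d["frame"][:,:,::-1])
```

```text
t 13.63 tcp [ 465.7 -302.9   86. ] q [-44.  40.  99.  -1.  43.  54.] F [-6.7 -0.8  2.3] w 18.5
total mm [-0.   0.1 -2.2] deg 1.4
2 rows: [-0.0, 0.0001, -0.0011] [0.0043, 0.011, 0.0031]
```

View pics/w14.png

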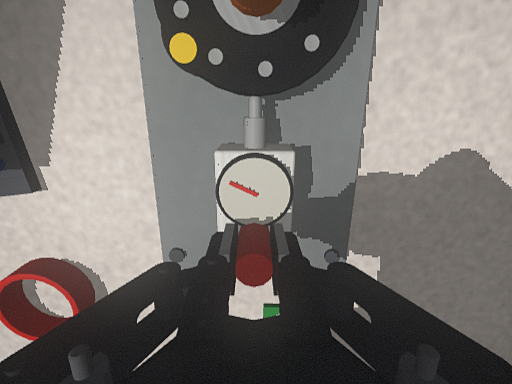

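play_rows:
  rows: [0, 0, -0.008, 0, 0.006, 0, -1, 0, 0, -0.008, 0, 0.006, 0, -1]

```text
time_s: 13.85
tcp_pos: [467.5, -303.0, 85.6]
orientation: [[-0.04, -0.125, -0.991], [0.016, -0.992, 0.125], [-0.999, -0.011, 0.042]]
wrist_force: [-20.9, -4.6, 9.9]
gripper_width: 18.8
```

Run:
```python
from kin import *
plan([438.2+29.7,-299-4.3,86],Rdown(-98.2),2)
d=bot.camera("wrist");cv2.imwrite("pics/w15.png",d["frame"][:,:,::-1])
d=bot.camera("scene");cv2.imwrite("pics/s15.png",cv2.resize(d["frame"][150:230,150:260,::-1],None,fx=7,fy=7,interpolation=2))
```

```text
t 13.85 tcp [ 467.5 -303.    85.6] q [-44.  40.  98.  -1.  45.  54.] F [-20.9  -4.6   9.9] w 18.8
total mm [-0.4  0.2 -0.4] deg 2.69
2 rows: [-0.0002, 0.0001, -0.0002] [0.0088, 0.0211, 0.0053]
```

View pics/w15.png

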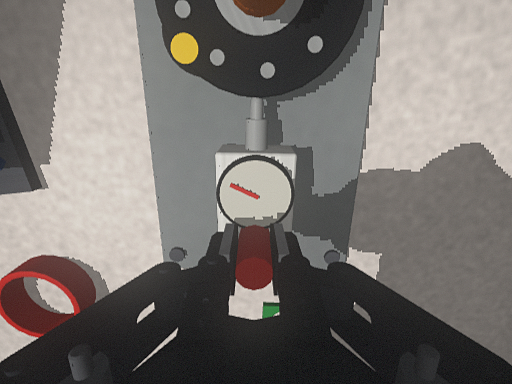

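View pics/s15.png

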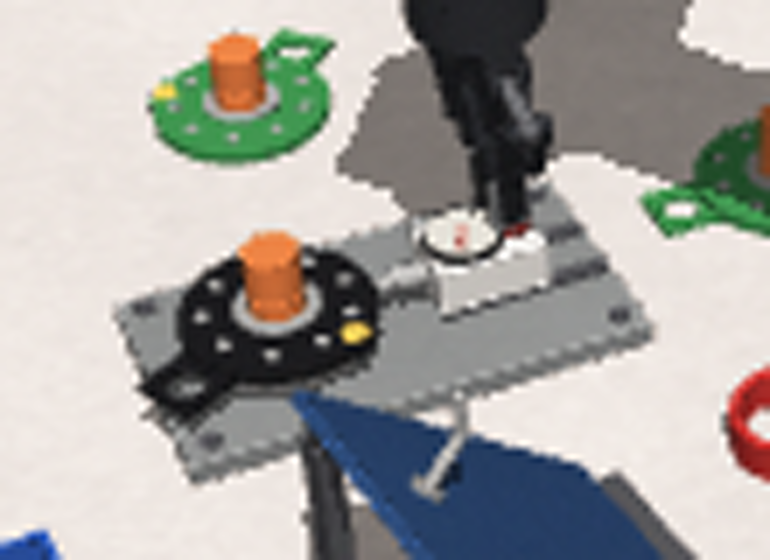

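play_rows:
  rows: [0, 0, 0, 0, 0, 0, -1, 0, 0, 0, 0, 0, 0, 1, 0, 0, 0, 0, 0, 0, 1, 0, 0, 0, 0, 0, 0, 1, 0, 0, 0, 0, 0, 0, 1]

```text
time_s: 14.37
tcp_pos: [467.7, -304.4, 86.2]
orientation: [[-0.039, -0.128, -0.991], [0.015, -0.992, 0.127], [-0.999, -0.01, 0.04]]
wrist_force: [0.3, -0.4, 0.3]
gripper_width: 66.4
```

Run:
```python
from kin import *
plan([450,-301,170],Rdown(-98.2),4)
```

```text
t 14.37 tcp [ 467.7 -304.4   86.2] q [-44.  40.  98.  -1.  45.  54.] F [ 0.3 -0.4  0.3] w 66.4
total mm [-83.   -1.9  21.3] deg 2.53
4 rows: [-0.0208, -0.0004, 0.005] [0.0038, 0.0101, 0.0023]
```

play_rows:
  rows: [-0.02, 0, 0.001, 0.004, 0.01, 0.002, 1, -0.02, 0, 0.003, 0.004, 0.01, 0.002, 1, -0.02, 0, 0.007, 0.004, 0.01, 0.002, 1, -0.02, 0, 0.01, 0.004, 0.01, 0.002, 1, 0, 0, 0, 0, 0, 0, 1]

```text
time_s: 14.78
tcp_pos: [450.4, -302.1, 167.8]
orientation: [[0.001, -0.14, -0.99], [0.001, -0.99, 0.14], [-1.0, -0.001, -0.0]]
wrist_force: [-0.3, 0.6, 0.2]
gripper_width: 85.6
```

Run:
```python
from kin import *
import pickle
plan([450,-301,170],Rdown(-98.2),4)
s=bot.get_state();d=bot.camera("wrist");cv2.imwrite("pics/w16.png",d["frame"][:,:,::-1])
pickle.dump((d,s),open("w16.pkl","wb"))
cv2.imwrite("pics/w16c.png",cv2.resize(d["frame"][20:220,150:350,::-1],None,fx=3,fy=3,interpolation=2))
```

```text
t 14.78 tcp [ 450.4 -302.1  167.8] q [-46.  31.  99.   0.  50.  52.] F [-0.3  0.6  0.2] w 85.6
total mm [-2.2 -1.1  0.5] deg 0.16
4 rows: [-0.0005, -0.0003, 0.0001] [0.0006, -0.0001, 0.0003]
```

View pics/w16c.png

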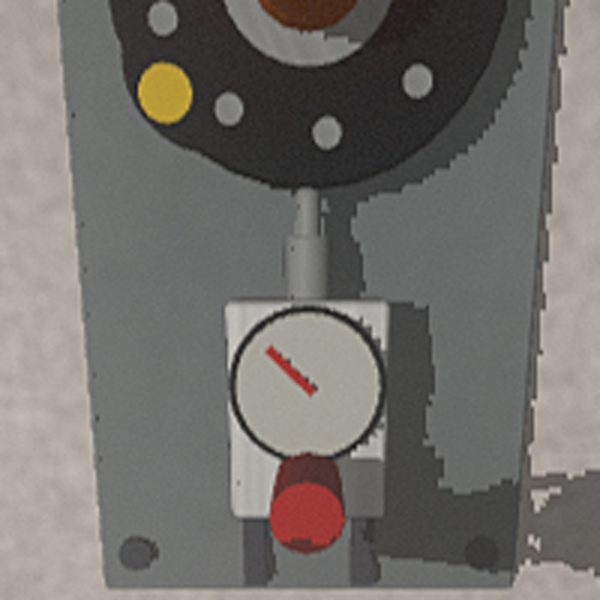

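Run:
```python
from kin import *
import pickle
d,s=pickle.load(open("w16.pkl","rb"))
f=lambda x,y:(150+x/3-.33,20+y/3-.33)
k=atz(d,*f(308,517),89);di=atz(d,*f(308,384),55);rim=atz(d,*f(308,188),35)
print(k,di,rim)
print("knob travel",np.linalg.norm(k[:2]-[437.19,-299.17]),"dial travel",np.linalg.norm(di[:2]-[466.29,-303.23]))
```

```text
[ 462.09794247 -303.03110123   89.        ] [ 491.36976767 -307.04213316   55.        ] [ 545.40854611 -314.70538608   35.        ]
knob travel 25.20542998765562 dial travel 25.367836044514018
```

Run:
```python
from kin import *
plan([424.5,-297.6,150],Rdown(-98.2),3)
plan([424.5,-297.6,90],Rdown(-98.2),6)
```

```text
t 14.83 tcp [ 450.8 -302.2  166.6] q [-46.  31.  99.   0.  50.  52.] F [ 0.7 -1.  -0.4] w 85.6
total mm [16.6 -0.8 26.7] deg 0.17
3 rows: [0.0055, -0.0003, 0.0089] [0.0008, -0.0001, 0.0006]
t 14.83 tcp [ 450.8 -302.2  166.6] q [-46.  31.  99.   0.  50.  52.] F [ 0.7 -1.  -0.4] w 85.6
total mm [76.6 -0.7 26.7] deg 0.17
6 rows: [0.0128, -0.0001, 0.0044] [0.0004, -0.0, 0.0003]
```

play_rows:
  rows: [0, 0, 0.012, 0, 0, 0, -1, 0, 0, 0.012, 0, 0, 0, -1, 0.008, 0, 0.004, 0, 0, 0, -1, 0.018, 0, 0, 0, 0, 0, -1, 0.018, 0, 0, 0, 0, 0, -1]

```text
time_s: 15.25
tcp_pos: [424.7, -299.8, 122.5]
orientation: [[0.006, -0.138, -0.99], [-0.005, -0.99, 0.138], [-1.0, 0.004, -0.007]]
wrist_force: [0.1, 0.7, -0.7]
gripper_width: 25.6
```

play_rows:
  rows: [0.018, 0, 0, 0, 0, 0, -1, 0, 0, 0, 0, 0, 0, -1, 0, 0, 0, 0, 0, 0, -1]

```text
time_s: 15.5
tcp_pos: [422.3, -297.6, 98.7]
orientation: [[-0.0, -0.138, -0.99], [0.003, -0.99, 0.138], [-1.0, -0.003, 0.001]]
wrist_force: [-0.8, 0.3, 1.0]
gripper_width: 0.3
```

Run:
```python
from kin import *
plan([424.5,-297.6,88],Rdown(-98.2),3)
d=bot.camera("wrist");cv2.imwrite("pics/w17.png",d["frame"][:,:,::-1])
```

```text
t 15.5 tcp [ 422.3 -297.6   98.7] q [-48.  36. 105.   0.  39.  50.] F [-0.8  0.3  1. ] w 0.3
total mm [10.7 -0.3 -2.2] deg 0.3
3 rows: [0.0036, -0.0001, -0.0007] [0.0014, 0.0003, 0.0009]
```

View pics/w17.png

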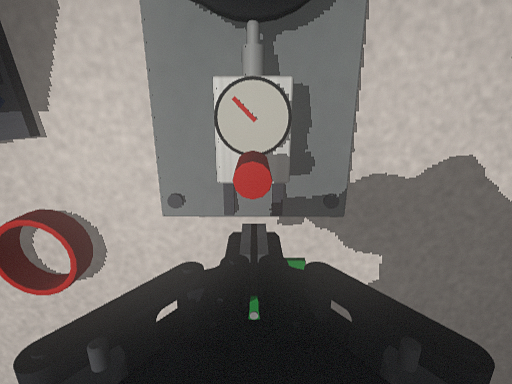

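play_rows:
  rows: [0.006, 0, -0.001, 0, 0, 0, -1, 0.004, 0, -0.004, 0, 0, 0, -1, 0, 0, -0.006, 0, 0, 0, -1, 0, 0, -0.006, 0, 0, 0, -1]

```text
time_s: 15.88
tcp_pos: [440.1, -300.4, 89.6]
orientation: [[0.001, -0.139, -0.99], [0.002, -0.99, 0.139], [-1.0, -0.002, -0.0]]
wrist_force: [0.8, 0.0, 0.4]
gripper_width: 0.2
```

play_rows:
  rows: [0, 0, -0.004, 0, 0, 0, -1, 0, 0, -0.004, 0, 0, 0, -1]

```text
time_s: 16.05
tcp_pos: [441.5, -300.4, 89.7]
orientation: [[-0.018, -0.131, -0.991], [0.006, -0.991, 0.131], [-1.0, -0.004, 0.019]]
wrist_force: [-18.2, -6.2, 7.0]
gripper_width: 0.1
```

Run:
```python
from kin import *
plan([424.5,-297.6,88],Rdown(-98.2),3)
d=bot.camera("wrist");cv2.imwrite("pics/w18.png",d["frame"][:,:,::-1])
```

```text
t 16.05 tcp [ 441.5 -300.4   89.7] q [-46.  38. 102.  -1.  41.  52.] F [-18.2  -6.2   7. ] w 0.1
total mm [ 2.  -0.6 17.2] deg 1.31
3 rows: [0.0006, -0.0002, 0.0057] [0.004, 0.0064, 0.0012]
```

View pics/w18.png

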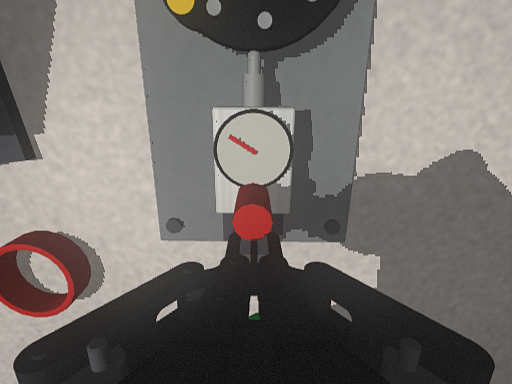

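play_rows:
  rows: [0, 0, -0.008, 0, 0, 0, -1, 0, 0, -0.008, 0, 0, 0, -1, 0, 0, -0.008, 0, 0, 0, -1]

```text
time_s: 16.35
tcp_pos: [442.0, -300.4, 90.1]
orientation: [[-0.074, -0.115, -0.991], [0.02, -0.993, 0.114], [-0.997, -0.012, 0.076]]
wrist_force: [-22.9, -6.0, 11.8]
gripper_width: 0.1
```

Run:
```python
from kin import *
plan([424.5,-297.6,88],Rdown(-98.2),3)
d=bot.camera("wrist");cv2.imwrite("pics/w19.png",cv2.resize(d["frame"][60:260,150:350,::-1],None,fx=3,fy=3,interpolation=2))
```

```text
t 16.35 tcp [ 442.  -300.4   90.1] q [-45.  39. 100.  -3.  45.  54.] F [-22.9  -6.   11.8] w 0.1
total mm [ 3.4 -0.8 17.5] deg 4.69
3 rows: [0.001, -0.0002, 0.0059] [0.0093, 0.0254, 0.0036]
```

View pics/w19.png

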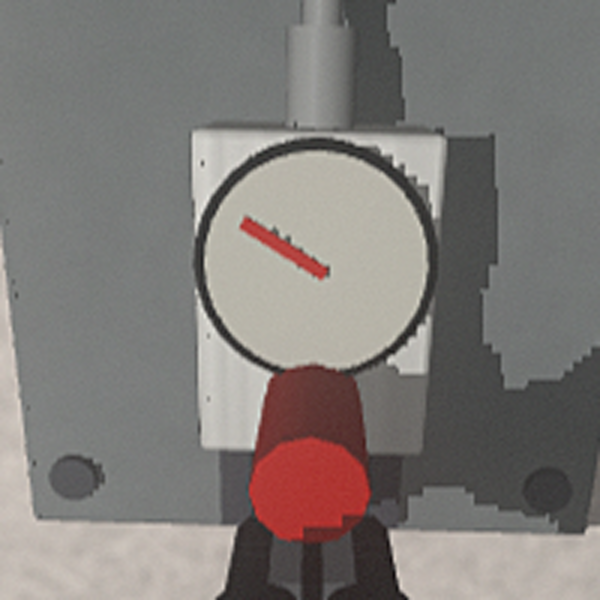

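play_rows:
  rows: [0, 0, 0.012, 0.003, 0.03, 0, -1, 0, 0, 0.015, 0.003, 0.03, 0, -1, -0.02, 0, 0.005, 0.003, 0.02, 0, -1, -0.03, 0, 0, 0, 0, 0, 1, -0.03, 0, -0.01, 0, 0, 0, 1]

```text
time_s: 16.82
tcp_pos: [414.6, -296.3, 170.4]
orientation: [[-0.006, -0.125, -0.992], [0.022, -0.992, 0.124], [-1.0, -0.021, 0.009]]
wrist_force: [-0.2, 0.1, -0.5]
gripper_width: 22.9
```

play_rows:
  rows: [0, 0, -0.005, 0, 0, 0, 1, 0, 0, 0, 0, 0, 0, 1, 0, 0, 0, 0, 0, 0, 1]

```text
time_s: 17.07
tcp_pos: [425.5, -301.3, 178.2]
orientation: [[0.008, -0.124, -0.992], [0.007, -0.992, 0.124], [-1.0, -0.008, -0.007]]
wrist_force: [0.7, 0.3, 1.0]
gripper_width: 60.6
```

Run:
```python
from kin import *
import pickle
plan([450,-301,170],Rdown(-98.2),4)
s=bot.get_state();d=bot.camera("wrist");cv2.imwrite("pics/w20.png",d["frame"][:,:,::-1])
pickle.dump((d,s),open("w20.pkl","wb"))
cv2.imwrite("pics/w20c.png",cv2.resize(d["frame"][20:220,150:350,::-1],None,fx=3,fy=3,interpolation=2))
```

```text
t 17.07 tcp [ 425.5 -301.3  178.2] q [-48.  29. 101.   1.  50.  49.] F [0.7 0.3 1. ] w 60.6
total mm [  8.4  -3.3 -24.2] deg 1.26
4 rows: [0.0021, -0.0009, -0.0061] [0.0048, -0.0017, 0.0021]
```

View pics/w20c.png

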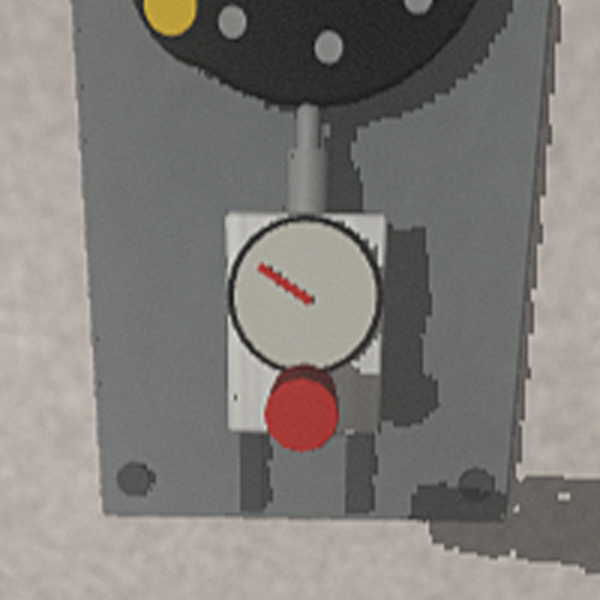

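Run:
```python
from kin import *
import pickle
d,s=pickle.load(open("w20.pkl","rb"))
f=lambda x,y:(150+x/3-.33,20+y/3-.33)
k=atz(d,*f(302,414),89);di=atz(d,*f(306,294),55);rim=atz(d,*f(308,104),35)
print(k,di,rim)
print("knob travel",np.linalg.norm(k[:2]-[437.19,-299.17]),"dial travel",np.linalg.norm(di[:2]-[466.29,-303.23]))
```

```text
[ 462.92960153 -303.03897017   89.        ] [ 492.19016172 -307.3122924    55.        ] [ 545.94165641 -314.47111443   35.        ]
knob travel 26.028753657268734 dial travel 26.219906341338326
```

Run:
```python
from kin import *
plan([599,-321.4,165],Rt(0,yaw=20),6)
```

```text
t 17.12 tcp [ 425.3 -301.1  177.8] q [-48.  29. 101.   1.  50.  49.] F [ 0.6  0.1 -0.2] w 68.2
total mm [  13.9   -1.2 -174.8] deg 27.11
6 rows: [0.0022, 0.0056, -0.0289] [-0.0789, -0.0014, 0.0012]
```

play_rows:
  rows: [0.002, 0.0056, -0.029, -0.079, 0, 0, 1, 0.002, 0.0056, -0.029, -0.079, 0, 0, 1, 0.002, 0.0056, -0.029, -0.079, 0, 0, 1, 0.002, 0.0056, -0.029, -0.079, 0, 0, 1, 0.002, 0.0056, -0.029, -0.079, 0, 0, 1]

```text
time_s: 17.53
tcp_pos: [566.0, -319.4, 160.7]
orientation: [[-0.009, 0.28, -0.96], [0.021, -0.96, -0.28], [-1.0, -0.023, 0.003]]
wrist_force: [0.4, -1.3, 0.8]
gripper_width: 85.4
```

play_rows:
  rows: [0, 0, 0, 0, 0, 0, 1, 0, 0, 0, 0, 0, 0, 1]

```text
time_s: 17.7
tcp_pos: [570.8, -318.4, 156.6]
orientation: [[-0.009, 0.285, -0.958], [0.022, -0.958, -0.285], [-1.0, -0.024, 0.002]]
wrist_force: [0.5, 0.9, 0.0]
gripper_width: 85.3
```

Run:
```python
from kin import *
plan([599,-321.4,165],Rt(0,yaw=20),2)
```

```text
t 17.7 tcp [ 570.8 -318.4  156.6] q [-39.  39.  82.   1.  60.  34.] F [0.5 0.9 0. ] w 85.3
total mm [ -8.7  10.7 -26.2] deg 3.68
2 rows: [-0.0043, 0.0056, -0.013] [-0.0298, 0.0006, 0.0119]
```

play_rows:
  rows: [0, 0.0055, -0.013, -0.03, 0, 0.012, 1, 0, 0.0055, -0.013, -0.03, 0, 0.012, 1, 0, 0, 0, 0, 0, 0, 1, 0, 0, 0, 0, 0, 0, 1]

```text
time_s: 18.03
tcp_pos: [594.2, -318.6, 150.4]
orientation: [[-0.013, 0.342, -0.94], [0.007, -0.94, -0.342], [-1.0, -0.011, 0.01]]
wrist_force: [-1.3, -0.4, -0.4]
gripper_width: 85.3
```

Run:
```python
from kin import *
import pickle
plan([599,-321.4,120],Rt(0,yaw=20),3)
s=bot.get_state();d=bot.camera("wrist");cv2.imwrite("pics/w21.png",d["frame"][:,:,::-1])
pickle.dump((d,s),open("w21.pkl","wb"))
cv2.imwrite("pics/w21c.png",cv2.resize(d["frame"][80:280,160:360,::-1],None,fx=3,fy=3,interpolation=2))
```

```text
t 18.03 tcp [ 594.2 -318.6  150.4] q [-38.  41.  79.  -0.  61.  32.] F [-1.3 -0.4 -0.4] w 85.3
total mm [30.3  4.6 -3.8] deg 0.83
3 rows: [0.0101, 0.0015, -0.0013] [-0.0002, 0.0032, 0.0036]
```

View pics/w21c.png

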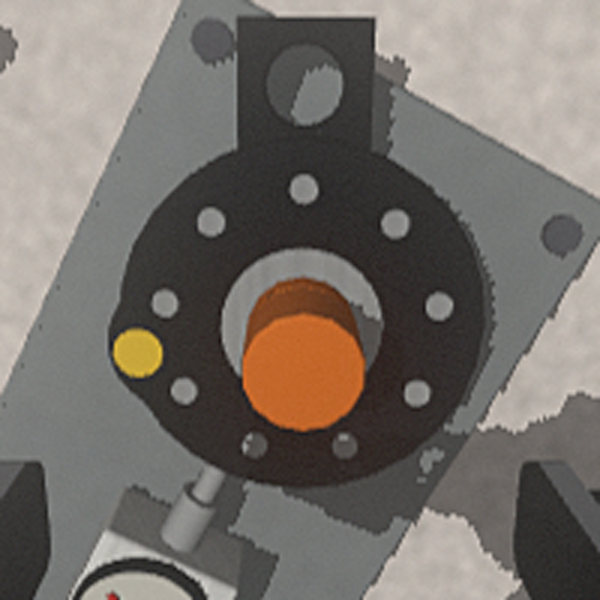

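Run:
```python
from kin import *
import pickle
d,s=pickle.load(open("w21.pkl","rb"))
f=lambda x,y:(160+x/3-.33,80+y/3-.33)
print("hubtop",atz(d,*f(303.5,372),80))
B=np.array([atz(d,*f(*b),40)[:2] for b in [(304,189),(396,223),(439,306),(417,393),(345,446),(255,446),(184,391),(165,303),(211,221)]])
A=np.c_[2*B,np.ones(9)];x=np.linalg.lstsq(A,(B**2).sum(1),rcond=None)[0];print("bolt circle",x[:2],B.mean(0),math.sqrt(x[2]+x[:2]@x[:2]))
c=x[:2]
e=atz(d,*f(304.5,84),34)[:2]-c;y=atz(d,*f(137.5,353),40)[:2]-c
print("ear",np.linalg.norm(e),np.degrees(np.arctan2(e[1],e[0])),"yel",np.linalg.norm(y),np.degrees(np.arctan2(y[1],y[0])))
pl=atz(d,*f(205,500),35)[:2]-c;print("plunger dir",np.degrees(np.arctan2(pl[1],pl[0])))
```

```text
hubtop [ 600.02755628 -322.16789249   80.        ]
bolt circle [ 599.10967229 -322.45381366] [ 599.15229753 -322.53849114] 41.369265599914485
ear 69.76960226969645 19.5285018144651 yel 50.24643422268573 119.31957473711864
plunger dir 172.89449697129382
```

play_rows:
  rows: [0.01, 0.0015, -0.0013, 0, 0.003, 0.0036, 1, 0.01, 0.0015, -0.0013, 0, 0.003, 0.0036, 1, 0.01, 0.001, -0.001, 0, 0.003, 0.003, 1, 0, 0, 0, 0, 0, 0, 1, 0, 0, 0, 0, 0, 0, 1]

```text
time_s: 18.5
tcp_pos: [594.3, -321.0, 116.2]
orientation: [[-0.004, 0.337, -0.942], [0.003, -0.942, -0.337], [-1.0, -0.004, 0.003]]
wrist_force: [-0.5, 1.1, 0.9]
gripper_width: 85.3
```

Run:
```python
from kin import *
plan([599,-321.4,72],Rt(0,yaw=20),4)
```

```text
t 18.5 tcp [ 594.3 -321.   116.2] q [-38.  44.  80.  -0.  57.  32.] F [-0.5  1.1  0.9] w 85.3
total mm [44.2  2.1 -4.5] deg 0.44
4 rows: [0.011, 0.0005, -0.0011] [-0.0014, 0.0008, 0.0011]
```

play_rows:
  rows: [0.01, 0.001, -0.0025, -0.001, 0, 0.001, 1, 0.01, 0.001, -0.002, -0.001, 0, 0.001, 1, 0.01, 0, -0.001, -0.001, 0, 0.001, 1, 0.004, 0, 0, 0, 0, 0, 1, 0, 0, 0, 0, 0, 0, 1]

```text
time_s: 18.92
tcp_pos: [600.3, -321.1, 78.1]
orientation: [[-0.004, 0.339, -0.941], [0.0, -0.941, -0.339], [-1.0, -0.001, 0.003]]
wrist_force: [-0.0, 0.6, -0.1]
gripper_width: 85.4
```

Run:
```python
from kin import *
plan([599,-321.4,72],Rt(0,yaw=20),1)
```

```text
t 18.92 tcp [ 600.3 -321.1   78.1] q [-37.  47.  80.  -0.  53.  33.] F [-0.   0.6 -0.1] w 85.4
total mm [ 6.1 -0.2  1.3] deg 0.26
1 rows: [0.0061, -0.0002, 0.0013] [-0.0029, 0.0033, 0.0015]
```

play_rows:
  rows: [0.005, 0, 0.0012, -0.003, 0.003, 0.0015, 1, 0, 0, 0, 0, 0, 0, 1, 0, 0, 0, 0, 0, 0, 1]

```text
time_s: 19.17
tcp_pos: [599.0, -321.3, 71.8]
orientation: [[-0.001, 0.343, -0.939], [0.0, -0.939, -0.343], [-1.0, -0.001, 0.001]]
wrist_force: [-0.0, -0.4, 0.3]
gripper_width: 84.9
```

Run:
```python
from kin import *
plan([599,-321.4,72],Rt(0,yaw=20),1)
```

```text
t 19.17 tcp [ 599.  -321.3   71.8] q [-38.  47.  81.  -0.  52.  32.] F [-0.  -0.4  0.3] w 84.9
total mm [-0.2  0.1  0.1] deg 0.07
1 rows: [-0.0002, 0.0001, 0.0001] [0.0009, 0.0006, 0.0007]
```

play_rows:
  rows: [0, 0, 0, 0, 0, 0, -1, 0, 0, 0, 0, 0, 0, -1, 0, 0, 0, 0, 0, 0, -1, 0, 0, 0, 0, 0, 0, -1, 0, 0, 0, 0, 0, 0, -1]
  squeeze: 30

```text
time_s: 19.58
tcp_pos: [599.8, -321.8, 73.6]
orientation: [[0.002, 0.343, -0.939], [-0.001, -0.939, -0.343], [-1.0, 0.002, -0.001]]
wrist_force: [2.8, 0.4, -2.4]
gripper_width: 31.2
```

play_rows:
  rows: [0, 0, 0, 0, 0, 0, -1, 0, 0, 0, 0, 0, 0, -1]

```text
time_s: 19.75
tcp_pos: [600.3, -321.9, 73.5]
orientation: [[0.003, 0.342, -0.94], [-0.002, -0.94, -0.342], [-1.0, 0.003, -0.003]]
wrist_force: [0.0, 0.3, -0.3]
gripper_width: 30.9
```

Run:
```python
from kin import *
s=bot.get_state();p=s["tcp_pos"].copy();p[:2]=[599,-321.4]
plan(p,Rt(0,yaw=72.5),13)
```

```text
t 19.75 tcp [ 600.3 -321.9   73.5] q [-38.  47.  81.   0.  52.  32.] F [ 0.   0.3 -0.3] w 30.9
total mm [-0.  -0.9  1.1] deg 52.48
13 rows: [-0.0, -0.0001, 0.0001] [-0.0705, -0.0001, -0.0003]
```

play_rows:
  rows: [0, 0, 0, -0.07, 0, 0, -1, 0, 0, 0, -0.07, 0, 0, -1, 0, 0, 0, -0.07, 0, 0, -1, 0, 0, 0, -0.07, 0, 0, -1]

```text
time_s: 20.08
tcp_pos: [599.8, -320.0, 73.5]
orientation: [[0.001, 0.596, -0.803], [0.002, -0.803, -0.596], [-1.0, -0.001, -0.003]]
wrist_force: [-0.9, 0.1, -0.8]
gripper_width: 31.1
```

Run:
```python
from kin import *
s=bot.get_state();p=s["tcp_pos"].copy();p[:2]=[599,-321.4]
plan(p,Rt(0,yaw=72.5),9)
```

```text
t 20.08 tcp [ 599.8 -320.    73.5] q [-38.  47.  81.   0.  52.  16.] F [-0.9  0.1 -0.8] w 31.1
total mm [-0.   0.6  1.5] deg 35.91
9 rows: [-0.0, 0.0, 0.0002] [-0.0696, -0.0003, 0.0]
```

play_rows:
  rows: [0, 0.0003, 0.0007, -0.07, 0, 0, -1, 0, 0.0003, 0.0005, -0.07, 0, 0, -1, 0, 0, 0, -0.07, 0, 0, -1, 0, 0, 0, -0.07, 0, 0, -1]

```text
time_s: 20.42
tcp_pos: [599.5, -319.9, 73.5]
orientation: [[0.002, 0.802, -0.597], [0.005, -0.597, -0.802], [-1.0, -0.001, -0.005]]
wrist_force: [-0.7, 1.3, -1.4]
gripper_width: 31.1
```

Run:
```python
from kin import *
s=bot.get_state();p=s["tcp_pos"].copy();p[:2]=[599,-321.4]
plan(p,Rt(0,yaw=72.5),5)
d=bot.camera("wrist");cv2.imwrite("pics/w22.png",d["frame"][:,:,::-1])
```

```text
t 20.42 tcp [ 599.5 -319.9   73.5] q [-38.  47.  81.   0.  52.  -1.] F [-0.7  1.3 -1.4] w 31.1
total mm [-0.   0.5  1.5] deg 19.18
5 rows: [-0.0, 0.0001, 0.0003] [-0.0669, -0.001, 0.0001]
```

View pics/w22.png

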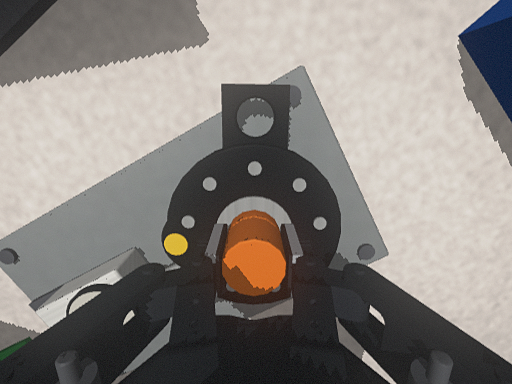

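play_rows:
  rows: [0, 0.0003, 0.0005, -0.067, 0, 0, -1, 0, 0.0003, 0.0005, -0.067, 0, 0, -1, 0, 0, 0, -0.067, 0, 0, -1, 0, 0, 0, -0.067, 0, 0, -1, 0, 0, 0, -0.067, 0, 0, -1]

```text
time_s: 20.88
tcp_pos: [599.1, -319.7, 73.6]
orientation: [[0.001, 0.956, -0.295], [0.007, -0.295, -0.955], [-1.0, -0.001, -0.007]]
wrist_force: [1.0, -0.2, -0.9]
gripper_width: 31.5
```

play_rows:
  rows: [0, 0, 0, 0, 0, 0, -1, 0, 0, 0, 0, 0, 0, -1]

```text
time_s: 21.05
tcp_pos: [600.0, -320.7, 73.6]
orientation: [[0.004, 0.955, -0.297], [0.005, -0.297, -0.955], [-1.0, 0.002, -0.006]]
wrist_force: [0.6, -0.0, -2.4]
gripper_width: 31.3
```

Run:
```python
from kin import *
s=bot.get_state();p=s["tcp_pos"].copy();p[:2]=[599,-321.4]
plan(p,Rt(0,yaw=72.5),1)
for n,(y0,y1,x0,x1) in dict(side=(150,230,190,300),scene=(150,230,150,260)).items():
    d=bot.camera(n);cv2.imwrite(f"pics/{n}23.png",cv2.resize(d["frame"][y0:y1,x0:x1,::-1],None,fx=7,fy=7,interpolation=2))
```

```text
t 21.05 tcp [ 600.  -320.7   73.6] q [-38.  47.  81.   0.  52. -21.] F [ 0.6 -0.  -2.4] w 31.3
total mm [-0.  -0.8  1. ] deg 0.42
1 rows: [-0.0, -0.0008, 0.001] [0.0038, -0.006, -0.0018]
```

View pics/scene23.png

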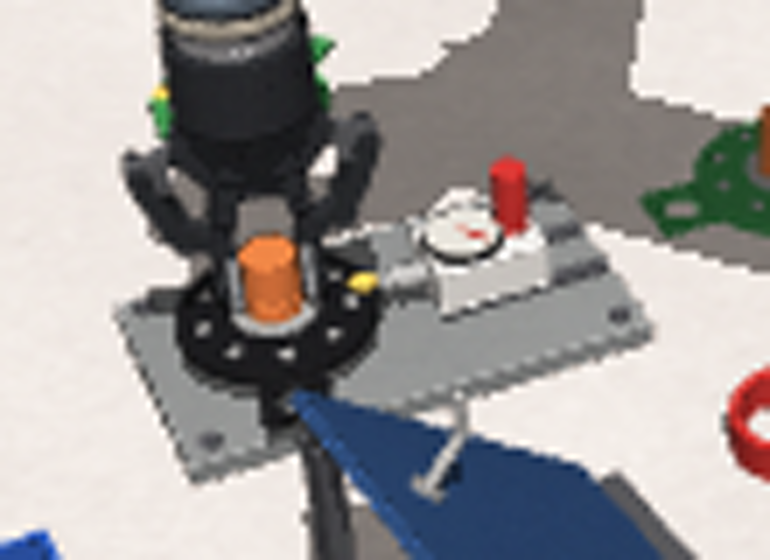

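play_rows:
  rows: [0.001, -0.0005, 0.0007, 0, 0, 0, -1, 0.001, 0, 0, 0, 0, 0, -1]

```text
time_s: 21.32
tcp_pos: [600.1, -320.8, 73.4]
orientation: [[0.005, 0.954, -0.299], [0.006, -0.299, -0.954], [-1.0, 0.003, -0.007]]
wrist_force: [-2.3, -0.5, 6.0]
gripper_width: 30.9
```

play_rows:
  rows: [0, 0, 0, 0, 0, 0, 0.2, 0, 0, 0, 0, 0, 0, 1, 0, 0, 0, 0, 0, 0, 1, 0, 0, 0, 0, 0, 0, 1]

```text
time_s: 21.65
tcp_pos: [598.7, -320.3, 73.6]
orientation: [[0.002, 0.954, -0.301], [0.007, -0.301, -0.954], [-1.0, -0.0, -0.007]]
wrist_force: [0.1, 0.5, -0.4]
gripper_width: 77.6
```

play_rows:
  rows: [-0.015, 0, 0, 0, 0, 0, 1, -0.025, 0, 0, 0, 0, 0, 1, -0.03, 0, 0, 0, 0, 0, 1, -0.03, 0, 0, 0, 0, 0, 1, 0, 0, 0, 0, 0, 0, 1]

```text
time_s: 22.07
tcp_pos: [595.7, -319.6, 172.4]
orientation: [[-0.008, 0.953, -0.302], [0.014, -0.302, -0.953], [-1.0, -0.012, -0.011]]
wrist_force: [1.0, -0.2, 0.2]
gripper_width: 85.5
```

Run:
```python
from kin import *
plan([450,-303,180],Rdown(-98.2))
plan([530,-312,200],Rt(0,yaw=40))
d=bot.camera("wrist");cv2.imwrite("pics/w24.png",d["frame"][:,:,::-1])
```

```text
t 22.07 tcp [ 595.7 -319.6  172.4] q [-38.  40.  78.   0.  63. -20.] F [ 1.  -0.2  0.2] w 85.5
total mm [  -6.1 -144.    28.1] deg 80.61
13 rows: [-0.0006, -0.0082, 0.0092] [0.1082, -0.0, 0.0014]
t 22.07 tcp [ 595.7 -319.6  172.4] q [-38.  40.  78.   0.  63. -20.] F [ 1.  -0.2  0.2] w 85.5
total mm [-26.9 -65.2  12.3] deg 32.42
5 rows: [-0.0054, -0.0123, 0.0054] [0.1131, -0.0015, 0.003]
```

View pics/w24.png

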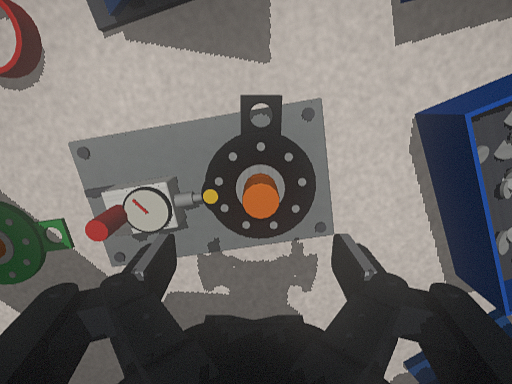

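Run:
```python
from kin import *
import pickle
s=bot.get_state();d=bot.camera("wrist");pickle.dump((d,s),open("w25.pkl","wb"))
cv2.imwrite("pics/w25.png",cv2.resize(d["frame"][85:265,70:330,::-1],None,fx=3,fy=3,interpolation=2))
```

```text
(no output)
```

View pics/w25.png

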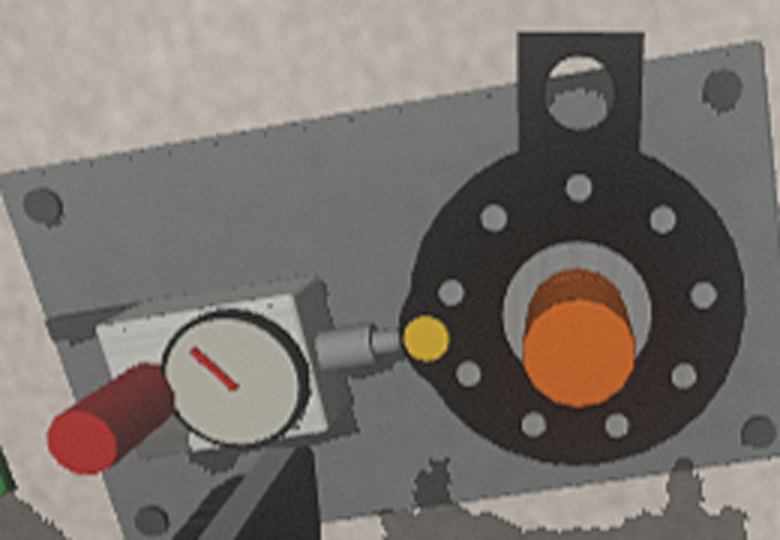

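Run:
```python
from kin import *
import pickle
d,s=pickle.load(open("w25.pkl","rb"))
f=lambda x,y:(70+x/3-.33,85+y/3-.33)
B=np.array([atz(d,*f(*b),40)[:2] for b in [(579,188),(663,219),(703,295),(684,376),(617,426),(534,425),(469,374),(452,292),(494,218)]])
A=np.c_[2*B,np.ones(9)];x=np.linalg.lstsq(A,(B**2).sum(1),rcond=None)[0];c=x[:2];print("centre",c)
ang=lambda v:np.degrees(np.arctan2(v[1],v[0]))
for n,px,z in [("ear",(579,92),35),("yel",(426,339),40),("plng",(383,342),35),("plbody",(322,349),35),("dial",(236,378),55),("knob",(83,442),89),("hubtop",(579,353),80)]:
    p=atz(d,*f(*px),z)[:2];print(n,p.round(1),np.linalg.norm(p-c).round(1),ang(p-c).round(1))
a=atz(d,*f(237,388),55)[:2];b=atz(d,*f(192,350),55)[:2];print("needle",ang(b-a), "rel to spindle dir", (ang(b-a)-(-8.1))%360)
d,s=pickle.load(open("w20.pkl","rb"));f=lambda x,y:(150+x/3-.33,20+y/3-.33)
a=atz(d,*f(312,300),55)[:2];b=atz(d,*f(260,267),55)[:2];print("needle plain",(ang(b-a)+8.1)%360)
```

```text
centre [ 600.61031757 -322.41398412]
ear [ 621.9 -255.7] 70.0 72.3
yel [ 550.8 -315.3] 50.3 171.9
plng [ 535.3 -313.3] 66.0 172.0
plbody [ 514.6 -309.4] 86.9 171.4
dial [ 493.2 -305.7] 108.7 171.2
knob [ 463.1 -302.5] 139.0 171.8
hubtop [ 600.9 -321.5] 1.0 74.2
needle 117.6380138506646 rel to spindle dir 125.7380138506646
needle plain 59.35980217547851
```

play_rows:
  rows: [-0.02, 0, 0, 0, 0, 0, 1, -0.02, 0, 0, 0, 0, 0, 1, 0, 0, 0, 0, 0, 0, 1, 0, 0, 0, 0, 0, 0, 1]

```text
time_s: 22.5
tcp_pos: [589.8, -315.8, 200.7]
orientation: [[-0.027, 0.953, -0.303], [0.029, -0.302, -0.953], [-0.999, -0.035, -0.019]]
wrist_force: [-0.3, 0.7, 0.5]
gripper_width: 85.5
```

Run:
```python
from kin import *
d=bot.camera("side");cv2.imwrite("pics/end.png",cv2.resize(d["frame"][120:310,130:330,::-1],None,fx=3,fy=3))
```

```text
(no output)
```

View pics/end.png

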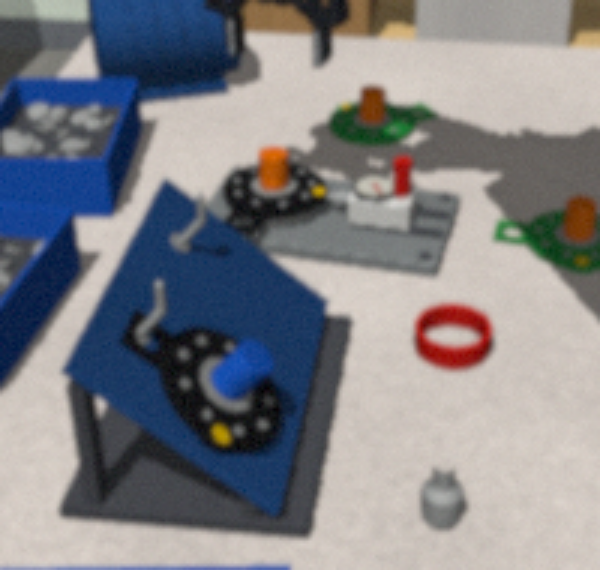

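The picture shows everything in place: the orange-hubbed disc is seated with the yellow dot at the plunger, the blue-hubbed disc is on its peg, and the tape and punch look unmoved.

```bash
python3 -c "
from rig import bot
print(bot.close_job())"
```

```text
the job is handed in; nothing more can be done
None
```

I carried out the whole task and handed it in at about 22.6 s of the 64 s allowed. The hand-in gives no verdict, so the result below rests on my own last checks.

I unhooked the orange-hubbed disc and lowered it onto the spindle until it touched the seat. Its high spot was then about 52° from the plunger. I slid the indicator home and turned the disc by its hub, about 52° counter-clockwise, until the high spot was under the plunger. Then I let go and backed off.

**Last checks:**
- **High spot:** the yellow dot stands at 171.9° and the plunger at 172.0°, seen from the disc's axis.
- **Plunger:** the needle turned from about 59° on the plain rim to about 126°. Taking the stated 4 mm rise as the scale, that is about 3.6 mm and then 7.6 mm.
- **Seating:** the disc sits about 1.6 mm from the spindle axis, pushed within the bore's clearance by the plunger. The limit is 4 mm.
- **Other things:** in the final side picture the blue-hubbed disc is on its peg and the tape core and punch look unmoved. I judged this by eye and did not measure it.

**What disagreed:** after I released the knob the first time, the needle fell back from 65° to 46°, so the carriage had slipped back a little. I pushed it home again from behind with closed fingers and it then stayed. The camera gives only 26 mm of carriage travel, but the plunger tip started about 77 mm from the axis, not 80. So the carriage probably began some 3–4 mm forward and is now at its stop. The plunger reading agrees with that.

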